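# Line sample bottles up by height in the rack

## Task

The samples are to be opened in turn against the timer, so line the five bottles up in the rack in order of height, one upright in each well: the shortest in the end well beside the timer, each next one taller, the tallest at the far end. The middle-sized bottle already stands in its place, the middle well: leave it there and add the other four. Knock no bottle over, and do not push the timer or the beaker about.

Things in the scene. Friction and masses are not known exactly. Their poses are not given: they have to be found in the camera images.
- bottle_1: the shortest of five plain white plastic sample bottles with ribbed white screw caps: body 28 mm across, 56 mm high over the cap; the body is straight up to 29 mm, above it a short shoulder and a cap 16 mm high and 19 mm across. At the start it stands loose on the bench. Rigid, 20 to 170 g. Origin: centre of its underside, z up its axis; its yaw is arbitrary.
- bottle_2: the second shortest of five plain white plastic sample bottles with ribbed white screw caps: body 33 mm across, 72 mm high over the cap; the body is straight up to 45 mm, above it a short shoulder and a cap 16 mm high and 22 mm across. At the start it stands loose on the bench. Rigid, 20 to 170 g. Origin: centre of its underside, z up its axis; its yaw is arbitrary.
- bottle_3: the middle-sized of five plain white plastic sample bottles with ribbed white screw caps: body 38 mm across, 88 mm high over the cap; the body is straight up to 61 mm, above it a short shoulder and a cap 16 mm high and 24 mm across. At the start it already stands in the middle well of the rack. Rigid, 20 to 170 g. Origin: centre of its underside, z up its axis; its yaw is arbitrary.
- bottle_4: the second tallest of five plain white plastic sample bottles with ribbed white screw caps: body 42 mm across, 104 mm high over the cap; the body is straight up to 77 mm, above it a short shoulder and a cap 16 mm high and 25 mm across. At the start it stands loose on the bench. Rigid, 20 to 170 g. Origin: centre of its underside, z up its axis; its yaw is arbitrary.
- bottle_5: the tallest of five plain white plastic sample bottles with ribbed white screw caps: body 46 mm across, 120 mm high over the cap; the body is straight up to 93 mm, above it a short shoulder and a cap 16 mm high and 26 mm across. At the start it stands loose on the bench. Rigid, 20 to 170 g. Origin: centre of its underside, z up its axis; its yaw is arbitrary.
- rack: grey block, 72 x 322 x 18 mm high, fixed to the bench. Origin: centre of its underside, z up. Five equal round wells along its y axis, centres at x = 0, y = -124, -62, 0, 62, 124 mm; each 52 mm across, 10 mm deep, its flat floor 8 mm above the bench. Beware: to the robot's left (y over 0.2 m, x over 0.42 m) stands a shaker stacked with bottles up to 0.35 m high: go round in front of it or over it.
- timer: pale bench timer with a small display and three round buttons, 58 x 66 x 20 mm, lying flat and loose on the bench just beyond one end of the rack (either end: about 205 mm from the rack's middle along its y axis, on the + or the - side). A tape roll lies beyond the other end. Origin: centre of its underside, z up.
- beaker: clear glass beaker, 70 mm across and 92 mm high, standing empty and loose on the bench among the bottles. Origin: centre of its underside, z up.
Mind the look-alikes: they are no part of the job. What is shaped like the bottle_4 but red is not meant.

How it is judged:
By the outcome, as a careful person would: the job done as asked, in the order asked, and still so for the second after the job is handed in, with the robot touching nothing.
It also fails if it takes over 96 s, if anything falls off the work surface, if the arm or the gripper's body presses on something with over 40 N, if the wrist force passes 120 N, or if a joint passes its speed limit or range.

## Robot

A 6-joint arm with a two-finger parallel gripper is mounted at the origin on a cart in front of the work surface, level with it; the furniture and walls round the work are solid. World frame = base frame: x ahead of the robot, y to its left, z up, the work surface at z = 0. Lengths are in m, angles in degrees, forces in N, time in s.
With the tool pointing down it reaches from about 0.35 to 0.8 m from the base axis. Payload 7.3 kg.
Tool frame: the origin (TCP) lies at the very end of the fingers, on their centre line; the grasp point (between the pads) lies env.grip_point_offset behind it (env.grip_point_offset is the distance from the TCP to the grasp point, in m); z points along the fingers, y is the direction in which the jaws open and shut (so a half turn about z gives the same grasp; the last joint's range is limited). The gripper opens to 85 mm and grips with 20 to 120 N. Pads are 22 mm wide; open, the fingers measure 114 mm over their backs; the gripper's body (76 mm by 85 mm) begins 54 mm behind the grasp point. The pads swing forward as they close: fully open they stand 13 mm farther back than shut.
Start: joints at [-84.397, 19.595, 87.324, -0, 73.075, -8.365], TCP at [0.127, -0.509, 0.231] pointing down, gripper open.
Joint ranges: [-145.02, 145.02], [-44.19, 115.74], [2.07, 154.8], [-57.11, 237.11], [16.16, 152.29], [-177.93, 177.93]. Speed limits (degrees/s): [147.25, 147.25, 180, 180, 180, 180].

## Interface

Orientations are given as a 3x3 rotation matrix whose columns are the frame's x, y, z axes.
In Python, from rig import env gives the robot as it stands.
- The arm moves only by the tool step_arm, never from a script. Its argument "commands" is a list of rows, each an object with "dp": the shift along the tool's x, y, z each as a share of 0.06 m, from -1 to 1, a list of three; "turn": the turn, a rotation vector about the tool's x, y, z each as a share of 1.5 rad, from -1 to 1, a list of three; "fingers": the opening, from 0 (shut) to 1 (fully open). A call has 1 to 8 rows; each row shifts and turns the commanded pose from where the row before left it, along the tool's axes as they then stand; what a row does not reach is not made up. A row lasts 1/8 s, in which the tool goes at most 62.5 mm and 10.7 degrees, less where a joint would pass 70% of its speed; a pose out of reach is approached as far as the arm can. A call with a number of a shift or a turn outside -1 to 1 is refused whole. A call with a gripper value outside its range is refused whole. The fingers move at their own pace and stop on an object; "squeeze" is the grip in N (left out, the last holds). Time passes only in rows, so rows that do not move let the fingers close. It gives the time, the measured TCP pose, the force and the opening at its end, in the units of the state.
- env.get_obs(): the state, without advancing time (a new reading comes with each control period).
- env.grab_frame(name): name is "scene" or "top" or "wrist"; returns a dict with "color" (480x640x3 uint8, red, green, blue), "camera_matrix" (3x3 intrinsics, pixels), "R" (3x3) and "t" (3): a world point X has camera coordinates R X + t; the wrist camera has in their place "mount" (4x4, takes a point from camera to tool coordinates, whose origin is the TCP and whose axes are the flange's). Camera axes: x right, y down, z forward; pixel columns grow to the right and rows downward; lengths in m; the calibration is good to about 2 mm. A picture is of the moment at which its call begins: read the wrist's pose just before it. There is no depth.
- env.close_job(): hands the job in, once; it reports no verdict.
The state is a dict: "time": time; "joint_positions": joint angles; "qd": joint speeds; "joint_torque": joint torques, N m; "eef_pos": TCP position; "ee_rot": TCP orientation; "ft_force": force on the tool from outside, world axes, zero at the start; "torque": the same for the moment, N m; "grip_width": finger opening in m.
Only numpy, scipy, OpenCV 4.12 (cv2) and the standard library are available. Lean on these libraries where they do the work, as an engineer would, in place of code of your own. Each camera call takes 0.05 s, during which the arm holds its last target.

## Working session

There is one attempt and no reset: what is moved stays moved. The work goes in short steps, Python scripts to look and compute and a tool call to move; the robot and the scene stay as the last step left them, time stands still between calls to the robot, and variables do not carry over. Pictures are saved under pics/ and viewed, and the job is handed in when it is done.

Besides the shell and the picture viewer there is one more tool, called after ">>>" in YAML: its name, and indented under it one key for each argument. step_arm: Moves the arm, as the interface text tells. Shift numbers are shares of 0.06 m and turn numbers shares of 1.5 rad, none past 1 either way. Its arguments: {"type":"object","properties":{"commands":{"type":"array"},"squeeze":{"type":"number"}},"required":["commands"]}

```bash
ls; mkdir -p pics; python3 - <<'E'
from rig import env
import cv2,numpy as np
o=env.get_obs(); print(o['time'],o['eef_pos'],o['ee_rot'],o['grip_width'],env.grip_point_offset)
for n in ['scene','top','wrist']:
    f=env.grab_frame(n); cv2.imwrite(f'pics/{n}0.png',f['color'][:,:,::-1])
    np.savez(f'{n}0.npz',**f)
    print(n,f['camera_matrix'].tolist(),{k:np.round(f[k],4).tolist() for k in f if k in('R','t','mount')})
E
```

```text
pics
0.0 [ 0.1267097  -0.5090593   0.23063314] [[ 9.70433534e-01  2.41368461e-01 -1.49528949e-04]
 [ 2.41368403e-01 -9.70432352e-01  1.53095039e-03]
 [ 2.24415409e-04 -1.52177716e-03 -9.99998817e-01]] 0.0855946439346079 0.0187
scene [[572.8480424379252, 0.0, 318.14524815949744], [0.0, 572.8480424379252, 231.86857393821978], [0.0, 0.0, 1.0]] {'R': [[-0.8241, -0.5665, 0.0004], [-0.28, 0.4066, -0.8696], [0.4925, -0.7167, -0.4937]], 't': [0.3396, 0.2419, 0.7184]}
top [[437.5270050652594, 0.0, 318.4376952720529], [0.0, 437.5270050652594, 235.67627313471084], [0.0, 0.0, 1.0]] {'R': [[-0.0218, -0.9998, 0.0039], [-0.997, 0.0215, -0.0746], [0.0745, -0.0055, -0.9972]], 't': [-0.1338, 0.507, 0.8658]}
wrist [[388.9603951027057, 0.0, 324.0614783396858], [0.0, 388.9603951027057, 238.32062535990454], [0.0, 0.0, 1.0]] {'mount': [[0.0001, -0.9589, -0.2838, 0.0726], [1.0, -0.0001, 0.0008, -0.0004], [-0.0008, -0.2838, 0.9589, -0.1432], [0.0, 0.0, 0.0, 1.0]]}
```

View pics/scene0.png

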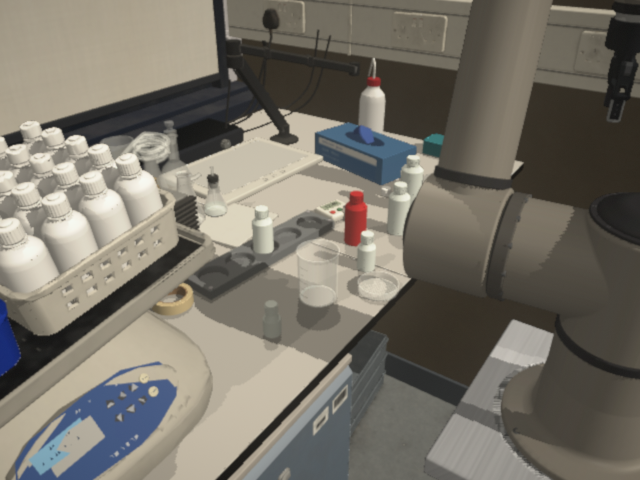

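View pics/top0.png

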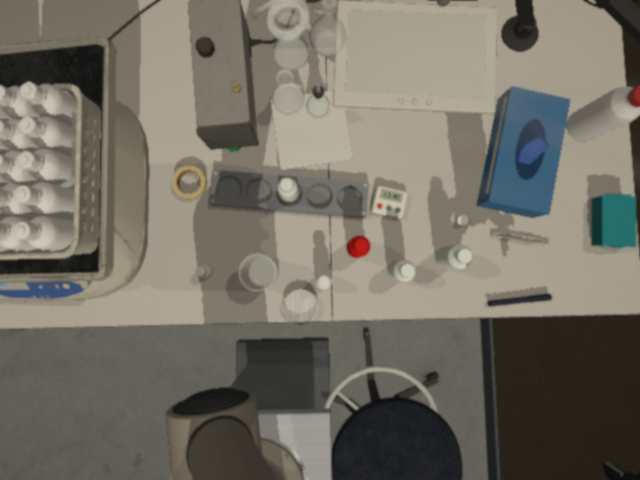

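View pics/wrist0.png

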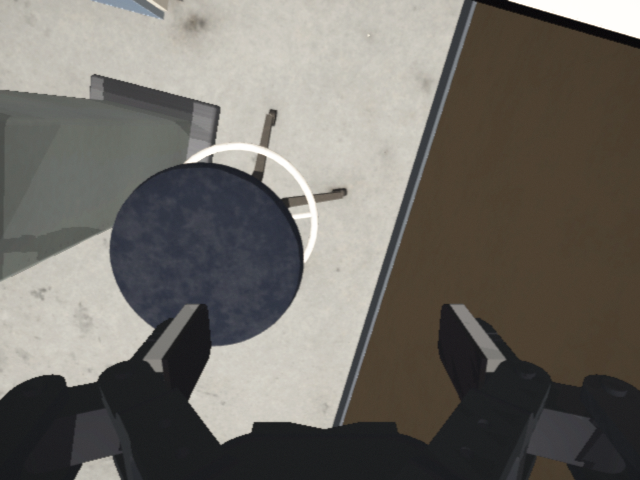

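```bash
python3 - <<'E'
import cv2
a=cv2.imread('pics/top0.png'); b=cv2.imread('pics/scene0.png')
cv2.imwrite('pics/tc1.png',cv2.resize(a[150:340,160:420],None,fx=3,fy=3,interpolation=2))
cv2.imwrite('pics/tc2.png',cv2.resize(a[170:320,330:530],None,fx=4,fy=4,interpolation=2))
cv2.imwrite('pics/sc1.png',cv2.resize(b[140:350,180:440],None,fx=2.8,fy=2.8,interpolation=2))
E
```

```text
(no output)
```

View pics/tc1.png

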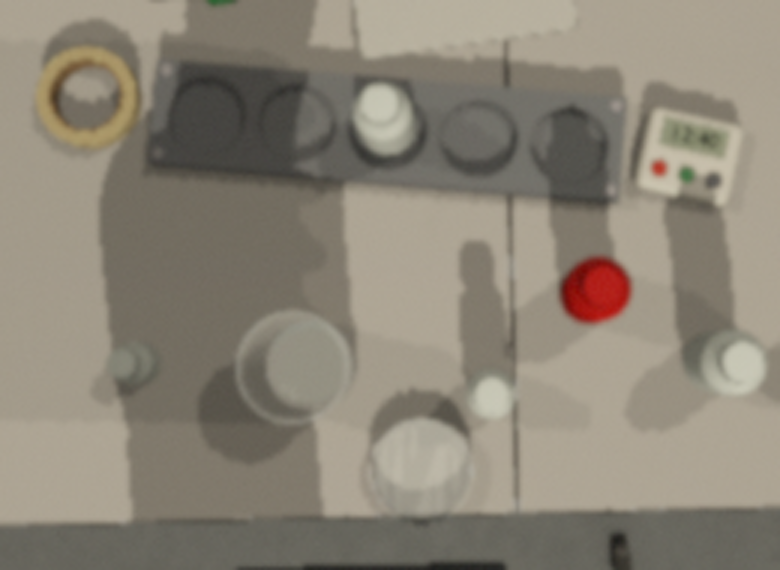

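View pics/tc2.png

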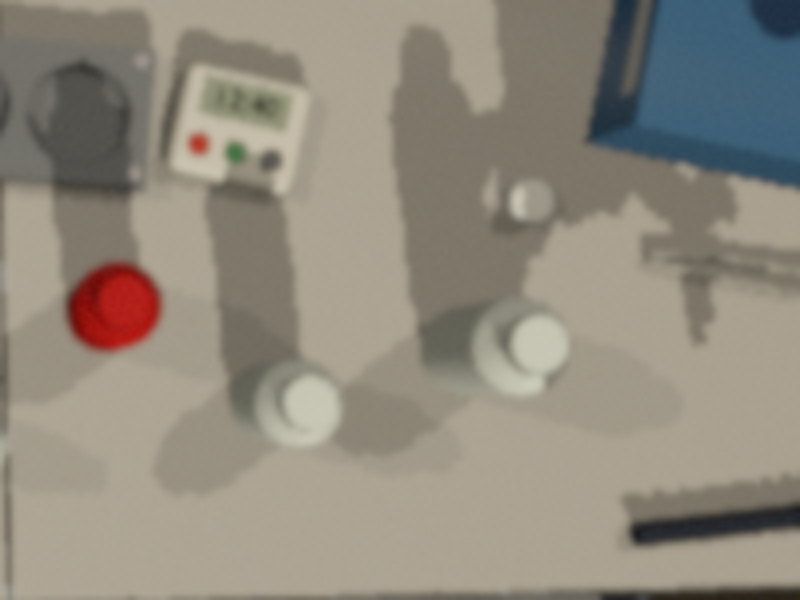

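View pics/sc1.png

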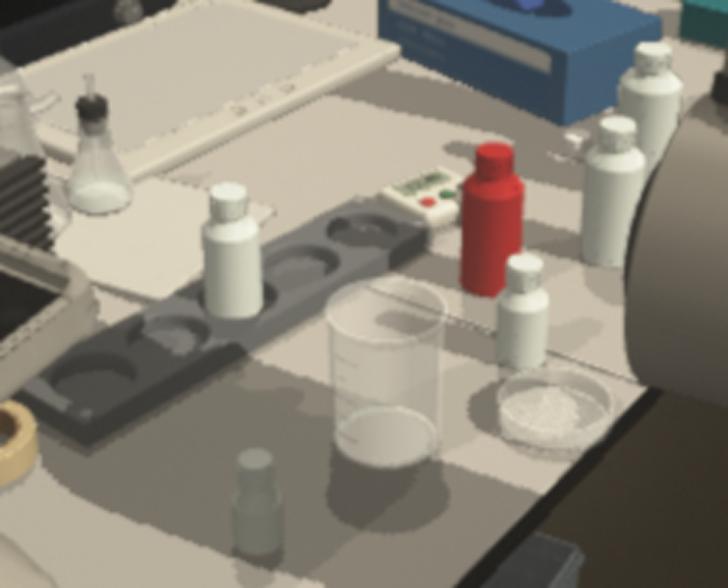

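```bash
cat > h.py <<'E'
import numpy as np,cv2
def load(n): return dict(np.load(n))
def pose(f,o=None):
    if 'R' in f: 
        return f['R'],f['t']
    m=f['mount'];T=np.eye(4);T[:3,:3]=np.array(o['ee_rot']);T[:3,3]=o['eef_pos']
    Ti=np.linalg.inv(T@m); return Ti[:3,:3],Ti[:3,3]
def ray(f,uv,o=None):
    R,t=pose(f,o); d=np.linalg.solve(f['camera_matrix'],[uv[0],uv[1],1.]); return -R.T@t, R.T@d
def onz(f,uv,z,o=None):
    c,d=ray(f,uv,o); return c+d*(z-c[2])/d[2]
def tri(a,b):
    (c1,d1),(c2,d2)=a,b
    A=np.stack([d1,-d2],1); s=np.linalg.lstsq(A,c2-c1,rcond=None)[0]
    p,q=c1+d1*s[0],c2+d2*s[1]; return (p+q)/2,np.linalg.norm(p-q)
def proj(f,X,o=None):
    R,t=pose(f,o); p=f['camera_matrix']@(R@np.array(X)+t); return p[:2]/p[2]
E
python3 - <<'E'
from h import *
T=load('top0.npz');S=load('scene0.npz')
tp={'b3':(287,184.3),'b5':(464.8,256),'b4':(407.8,270.3),'x1':(323.7,282.3),'x2':(201,271)}
def s(u,v): return (180+u/2.8,140+v/2.8)
sp={'b3':s(229,193),'b5':s(655,51),'b4':s(618,125),'x1':s(525,262),'x2':s(255,458)}
for k in tp:
    p,e=tri(ray(T,tp[k]),ray(S,sp[k])); print(k,p.round(4),round(e,4),'r',np.hypot(*p[:2]).round(3))
# rack top corners approx
for q in [(167,72),(157,154),(615,103),(611,189)]: print('screw',onz(T,(160+q[0]/3,150+q[1]/3),.018).round(4))
for q in [(207,116),(297,121),(478,136),(569,146)]: print('wellrim',onz(T,(160+q[0]/3,150+q[1]/3),.018).round(4))
print('timer',onz(T,(390,202),.02),'beaker bottom',onz(T,(160+308/3,150+362/3),0.),onz(T,(160+294/3,150+366/3),0.092),'dish',onz(T,(300,306),.01),'red',onz(T,(359,246),.08), 'tape',onz(T,(189,181),.01))
E
```

```text
b3 [ 0.5958 -0.0879  0.0927] 0.0006 r 0.602
b5 [ 0.4539 -0.4068  0.1157] 0.0013 r 0.61
b4 [ 0.4307 -0.3063  0.1006] 0.0007 r 0.528
x1 [ 0.4121 -0.1522  0.0709] 0.0011 r 0.439
x2 [0.4384 0.0837 0.0541] 0.0011 r 0.446
screw [0.635  0.0626 0.018 ]
screw [0.5788 0.0696 0.018 ]
screw [ 0.6072 -0.2422  0.018 ]
screw [ 0.5483 -0.2378  0.018 ]
wellrim [0.6041 0.0355 0.018 ]
wellrim [ 0.5994 -0.0256  0.018 ]
wellrim [ 0.5865 -0.1484  0.018 ]
wellrim [ 0.5783 -0.2101  0.018 ]
timer [ 0.56943775 -0.29178768  0.02      ] beaker bottom [ 0.43583414 -0.0288227   0.        ] [ 0.43379997 -0.03152855  0.092     ] dish [ 0.36309847 -0.10450378  0.01      ] red [ 0.47831747 -0.22028535  0.08      ] tape [0.62334923 0.11936168 0.01      ]
```

```bash
cat > plan.py <<'E'
import numpy as np,sys,json
from scipy.spatial.transform import Rotation as Ro
from rig import env
def down(yaw):
    c,s=np.cos(np.radians(yaw)),np.sin(np.radians(yaw)); return np.array([[c,s,0],[s,-c,0],[0,0,-1.]])
def plan(wps,f,cmd=None):
    "wps: list of (x,y,z,yaw); f finger"
    o=env.get_obs(); p=np.array(o['eef_pos']);R=np.array(o['ee_rot'])
    print('now',p.round(4),'yaw',np.degrees(np.arctan2(R[1,0],R[0,0])).round(2),o['time'],o['grip_width'])
    out=[]
    for w in wps:
        P=np.array(w[:3]);RT=down(w[3])
        d=np.linalg.norm(P-p);a=(Ro.from_matrix(R.T@RT)).magnitude()
        n=max(1,int(np.ceil(max(d/.055,np.degrees(a)/10.))))
        for i in range(n):
            st=R.T@(P-p)/(n-i); dp=np.round(st/.06,3)
            rv=Ro.from_matrix(R.T@RT).as_rotvec()/(n-i); tu=np.round(rv/1.5,3)
            out.append(f'{{"dp":{dp.tolist()},"turn":{tu.tolist()},"fingers":{f}}}')
            p=p+R@(dp*.06); R=R@Ro.from_rotvec(tu*1.5).as_matrix()
    for i in range(0,len(out),8): print('['+',\n'.join(out[i:i+8])+']')
    print('end',p.round(4))
E
python3 -c "
from plan import *
plan([(.43,-.32,.25,84)],1)"
```

```text
now [ 0.1267 -0.5092  0.2308] yaw 13.97 0.15 0.08539311558224849
[{"dp":[0.708, -0.23, -0.04],"turn":[-0.0, -0.0, -0.102],"fingers":1},
{"dp":[0.735, -0.119, -0.04],"turn":[-0.0, -0.0, -0.102],"fingers":1},
{"dp":[0.745, -0.006, -0.04],"turn":[-0.0, -0.0, -0.102],"fingers":1},
{"dp":[0.737, 0.108, -0.039],"turn":[-0.0, -0.0, -0.102],"fingers":1},
{"dp":[0.712, 0.219, -0.04],"turn":[-0.0, -0.0, -0.102],"fingers":1},
{"dp":[0.67, 0.324, -0.039],"turn":[-0.0, -0.0, -0.102],"fingers":1},
{"dp":[0.613, 0.423, -0.04],"turn":[-0.0, -0.0, -0.101],"fingers":1},
{"dp":[0.542, 0.511, -0.039],"turn":[-0.0, -0.001, -0.102],"fingers":1}]
end [ 0.43 -0.32  0.25]
```

>>> step_arm:
  commands:
    - {"dp": [0.708,-0.23,-0.04],"turn": [0,0,-0.102],"fingers": 1}
    - {"dp": [0.735,-0.119,-0.04],"turn": [0,0,-0.102],"fingers": 1}
    - {"dp": [0.745,-0.006,-0.04],"turn": [0,0,-0.102],"fingers": 1}
    - {"dp": [0.737,0.108,-0.039],"turn": [0,0,-0.102],"fingers": 1}
    - {"dp": [0.712,0.219,-0.04],"turn": [0,0,-0.102],"fingers": 1}
    - {"dp": [0.67,0.324,-0.039],"turn": [0,0,-0.102],"fingers": 1}
    - {"dp": [0.613,0.423,-0.04],"turn": [0,0,-0.101],"fingers": 1}
    - {"dp": [0.542,0.511,-0.039],"turn": [0,0,-0.102],"fingers": 1}
  squeeze: 30

```text
time: 1.15
eef_pos: [0.4311, -0.3193, 0.2502]
ee_rot: [[0.099, 0.995, -0.0], [0.995, -0.099, 0.0], [0.0, -0.0, -1.0]]
ft_force: [0.1, -1.2, -0.0]
grip_width: 0.0854
```

```bash
cat > snap.py <<'E'
from rig import env
import cv2,numpy as np,sys
n=sys.argv[1]
o=env.get_obs(); f=env.grab_frame('wrist'); cv2.imwrite(f'pics/{n}.png',f['color'][:,:,::-1])
np.savez(n+'.npz',**f,eef_pos=o['eef_pos'],ee_rot=o['ee_rot'])
print(o['time'],np.round(o['eef_pos'],4),np.round(o['ee_rot'],4).tolist(),o['grip_width'],np.round(o['ft_force'],1),np.abs(o['qd']).max())
E
python3 snap.py w1
```

```text
1.15 [ 0.4311 -0.3193  0.2502] [[0.0993, 0.9951, -0.0004], [0.9951, -0.0993, 0.0002], [0.0001, -0.0004, -1.0]] 0.08543458947557586 [ 0.1 -1.2 -0. ] 38.27321691517861
```

View pics/w1.png

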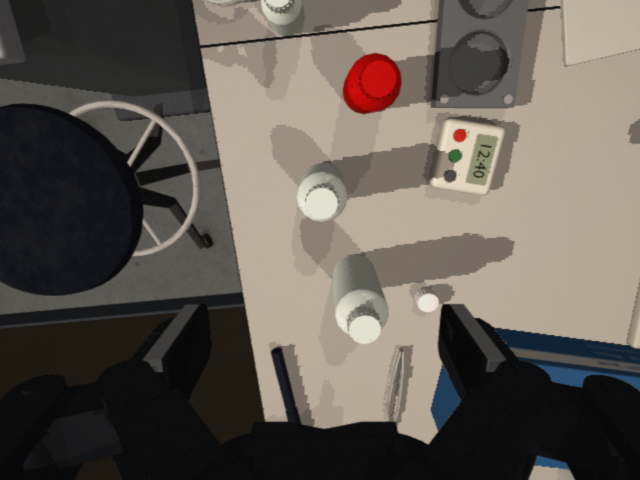

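b4 cap is at (322,202), b5 cap at (365,325). The white thing at (427,300) is a lone cap, red bottle at (375,82) is not meant. Timer at (467,156) confirms the −y end.

```bash
cat > cap.py <<'E'
from h import *
def cap(n,uv,z,r=20,thr=None):
    f=load(n+'.npz'); o=f
    im=f['color'][:,:,1]; u,v=map(int,uv)
    w=cv2.resize(im[v-r:v+r,u-r:u+r],None,fx=8,fy=8,interpolation=2)
    w=cv2.GaussianBlur(w,(9,9),0)
    t=thr or cv2.threshold(w,0,255,cv2.THRESH_OTSU)[0]
    m=(w>t).astype(np.uint8)
    cs,_=cv2.findContours(m,0,1); 
    for c in sorted(cs,key=cv2.contourArea)[-2:]:
        (cx,cy),rad=cv2.minEnclosingCircle(c); M=cv2.moments(c)
        p=(u-r+(M['m10']/M['m00']+.5)/8-.5,v-r+(M['m01']/M['m00']+.5)/8-.5)
        X=onz(f,p,z,o); print(n,'px',np.round(p,1),'r',rad/8,'area r',np.sqrt(cv2.contourArea(c)/np.pi)/8,'thr',t,'->',X.round(4))
    return
E
python3 - <<'E'
from cap import *
for t in (None,190,205,215,225):
  cap('w1',(322,202),.104,22,t); cap('w1',(365,325),.120,22,t)
f=load('w1.npz')
print(f['color'][202,300:345,1],f['color'][190:225,322,1])
for n,z in (((322,202),.104),((365,325),.12)):
  pass
im=f['color'][:,:,::-1]
cv2.imwrite('pics/w1c.png',cv2.resize(im[150:360,280:460],None,fx=2.8,fy=2.8,interpolation=2))
E
```

```text
w1 px [316.7 201.1] r 23.288372039794922 area r 18.89357376949159 thr 180.0 -> [ 0.4275 -0.3028  0.104 ]
w1 px [360.5 326. ] r 24.960763931274414 area r 17.26008976547295 thr 181.0 -> [ 0.452  -0.4021  0.12  ]
w1 px [316.7 201.4] r 22.9019775390625 area r 18.421810470191726 thr 190 -> [ 0.4275 -0.303   0.104 ]
w1 px [360.5 326. ] r 24.779666900634766 area r 16.91084163417888 thr 190 -> [ 0.452  -0.4021  0.12  ]
w1 px [317.3 202.3] r 21.988025665283203 area r 17.408214509905477 thr 205 -> [ 0.4278 -0.3038  0.104 ]
w1 px [360.8 326.6] r 24.51945686340332 area r 16.111231020593618 thr 205 -> [ 0.4522 -0.4027  0.12  ]
w1 px [318.  203.1] r 20.78809928894043 area r 16.502168585316003 thr 215 -> [ 0.4283 -0.3044  0.104 ]
w1 px [344.6 316.8] r 14.204022407531738 area r 5.59808922876266 thr 215 -> [ 0.4402 -0.3929  0.12  ]
w1 px [364.4 329.3] r 15.278929710388184 area r 14.149275516212464 thr 215 -> [ 0.4548 -0.4054  0.12  ]
w1 px [332.3 209.4] r 2.9326424598693848 area r 1.6741024687900214 thr 225 -> [ 0.4386 -0.3103  0.104 ]
w1 px [315.9 204.2] r 17.443077087402344 area r 12.394527373782834 thr 225 -> [ 0.4267 -0.3051  0.104 ]
w1 px [344.  324.2] r 6.30601167678833 area r 2.893620929601039 thr 225 -> [ 0.4392 -0.3993  0.12  ]
w1 px [363.2 328.1] r 14.487953186035156 area r 12.391617801395565 thr 225 -> [ 0.4539 -0.4042  0.12  ]
[232 233 233 229 218 208 217 227 226 225 226 225 226 226 226 226 226 225
 226 226 226 226 226 225 225 225 226 226 226 225 225 225 225 226 225 223
 216 175 121 127 139 138 139 137 134] [225 225 225 225 225 225 226 226 226 226 226 225 226 226 226 224 226 225
 226 226 226 226 226 225 227 226 226 226 218 193 181 166 133 127 128]
```

View pics/w1c.png

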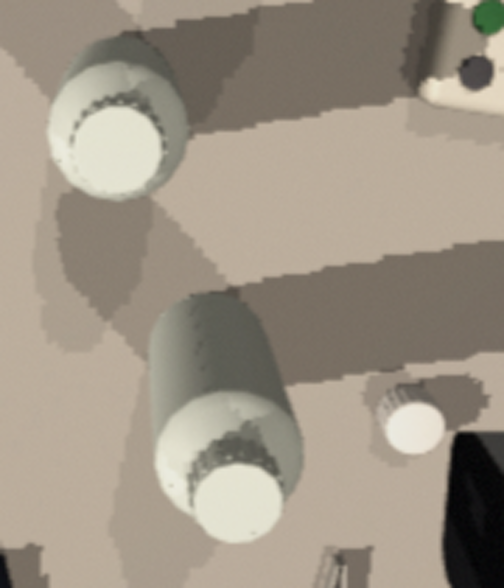

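```bash
python3 - <<'E'
from cap import *
f=load('w1.npz')
print('b4',onz(f,(321.7,201.5),.104,f),'b5',onz(f,(364.7,329.3),.12,f))
T=load('top0.npz')
print('top b4',onz(T,(407.8,270.3),.104),'b5',onz(T,(464.8,256),.12), 'b2',onz(T,(323.7,282.3),.072),'b1',onz(T,(201,271),.056))
E
python3 -c "
from plan import *
plan([(.4305,-.306,.17,84),(.4305,-.306,.043,84)],1)"
```

```text
b4 [ 0.43123487 -0.30346076  0.104     ] b5 [ 0.45504154 -0.40536305  0.12      ]
top b4 [ 0.43099197 -0.30544395  0.104     ] b5 [ 0.45437709 -0.40502751  0.12      ] b2 [ 0.41161983 -0.15248856  0.072     ] b1 [0.43792505 0.08288822 0.056     ]
now [ 0.4349 -0.3165  0.2504] yaw 84.82 1.2 0.08571996696354629
[{"dp":[0.082, -0.046, 0.67],"turn":[0.001, -0.001, 0.005],"fingers":1},
{"dp":[0.083, -0.046, 0.67],"turn":[0.001, -0.0, 0.004],"fingers":1},
{"dp":[-0.0, 0.0, 0.706],"turn":[-0.0, -0.0, 0.0],"fingers":1},
{"dp":[-0.0, 0.0, 0.705],"turn":[-0.0, -0.0, 0.0],"fingers":1},
{"dp":[-0.001, 0.0, 0.706],"turn":[-0.0, -0.0, 0.0],"fingers":1}]
end [ 0.4305 -0.306   0.043 ]
```

>>> step_arm:
  commands:
    - {"dp": [0,0,0],"turn": [0,0,0],"fingers": 1}
    - {"dp": [0,0,0],"turn": [0,0,0],"fingers": 1}

```text
time: 1.45
eef_pos: [0.4293, -0.3207, 0.25]
ee_rot: [[0.106, 0.994, -0.001], [0.994, -0.106, 0.0], [0.0, -0.001, -1.0]]
ft_force: [-0.8, 0.2, 0.5]
grip_width: 0.0854
```

```bash
python3 snap.py w2; python3 - <<'E'
from cap import *
f=load('w2.npz');im=f['color'][:,:,::-1]
print(proj(f,[.431,-.3045,.104],f),proj(f,[.455,-.4052,.12],f))
cv2.imwrite('pics/w2c.png',cv2.resize(im[150:360,280:460],None,fx=2.8,fy=2.8,interpolation=2))
E
python3 -c "
from plan import *
plan([(.431,-.3045,.17,84),(.431,-.3045,.043,84)],1)"
```

```text
1.45 [ 0.4293 -0.3207  0.25  ] [[0.106, 0.9944, -0.0008], [0.9944, -0.106, 0.0002], [0.0001, -0.0008, -1.0]] 0.08541337069005216 [-0.8  0.2  0.5] 0.7914370355375544
[323.66077868 200.91560908] [367.58658944 327.22166753]
now [ 0.4292 -0.3209  0.2501] yaw 83.89 1.5 0.0853448954871404
[{"dp":[0.137, 0.001, 0.668],"turn":[-0.0, -0.0, -0.001],"fingers":1},
{"dp":[0.138, 0.001, 0.667],"turn":[-0.0, -0.0, -0.0],"fingers":1},
{"dp":[-0.0, 0.001, 0.706],"turn":[-0.0, -0.0, -0.0],"fingers":1},
{"dp":[-0.0, 0.0, 0.706],"turn":[-0.0, -0.0, -0.0],"fingers":1},
{"dp":[-0.0, 0.001, 0.705],"turn":[-0.0, -0.0, -0.0],"fingers":1}]
end [ 0.431  -0.3045  0.043 ]
```

View pics/w2c.png

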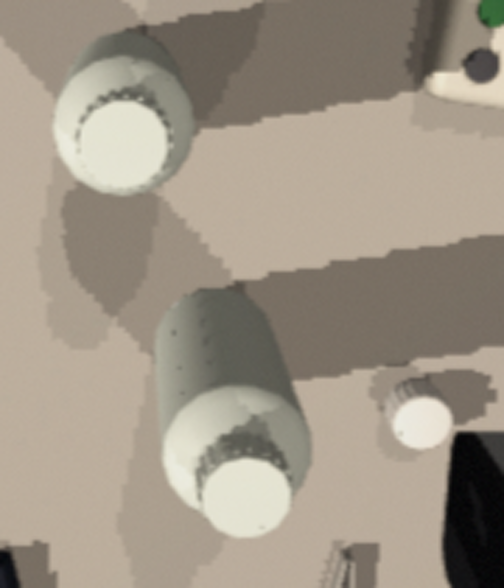

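>>> step_arm:
  commands:
    - {"dp": [0.141,0.003,0.67],"turn": [0,0,0],"fingers": 1}
    - {"dp": [0.141,0.003,0.67],"turn": [0,0,0],"fingers": 1}
    - {"dp": [0,0,0.7],"turn": [0,0,0],"fingers": 1}
    - {"dp": [0,0,0.7],"turn": [0,0,0],"fingers": 1}
    - {"dp": [0,0,0.71],"turn": [0,0,0],"fingers": 1}
    - {"dp": [0,0,0],"turn": [0,0,0],"fingers": 0.3}
    - {"dp": [0,0,0],"turn": [0,0,0],"fingers": 0.3}
    - {"dp": [0,0,0],"turn": [0,0,0],"fingers": 0.3}
  squeeze: 30

```text
time: 2.5
eef_pos: [0.4329, -0.3047, 0.0454]
ee_rot: [[0.105, 0.994, 0.002], [0.994, -0.105, -0.003], [-0.002, 0.003, -1.0]]
ft_force: [-0.5, -1.5, 1.3]
grip_width: 0.0414
```

>>> step_arm:
  commands:
    - {"dp": [0,0,0],"turn": [0,0,0],"fingers": 0.2}
    - {"dp": [0,0,0],"turn": [0,0,0],"fingers": 0.2}
    - {"dp": [0,0,0],"turn": [0,0,0],"fingers": 0.2}
    - {"dp": [0,0,0],"turn": [0,0,0],"fingers": 0.2}

```text
time: 3.0
eef_pos: [0.4329, -0.3045, 0.0453]
ee_rot: [[0.104, 0.995, 0.002], [0.995, -0.104, -0.003], [-0.003, 0.003, -1.0]]
ft_force: [-2.5, -0.7, 7.2]
grip_width: 0.0411
```

```bash
python3 -c "
from plan import *
plan([(.433,-.3045,.20,84),(.59,-.12,.22,84)],.2)"
```

```text
now [ 0.4329 -0.3045  0.0453] yaw 84.02 3.0 0.041148807766222144
[{"dp":[-0.002, 0.003, -0.859],"turn":[0.001, 0.001, 0.0],"fingers":0.2},
{"dp":[-0.001, 0.001, -0.86],"turn":[0.0, 0.0, 0.0],"fingers":0.2},
{"dp":[-0.001, 0.002, -0.859],"turn":[0.001, 0.001, 0.0],"fingers":0.2},
{"dp":[0.666, 0.456, -0.067],"turn":[-0.0, -0.0, 0.0],"fingers":0.2},
{"dp":[0.666, 0.456, -0.067],"turn":[-0.0, -0.0, 0.0],"fingers":0.2},
{"dp":[0.666, 0.457, -0.066],"turn":[-0.0, -0.0, 0.0],"fingers":0.2},
{"dp":[0.667, 0.456, -0.067],"turn":[-0.0, -0.0, 0.0],"fingers":0.2},
{"dp":[0.666, 0.457, -0.066],"turn":[-0.0, -0.0, 0.0],"fingers":0.2}]
end [ 0.59 -0.12  0.22]
```

>>> step_arm:
  commands:
    - {"dp": [0,0,-0.86],"turn": [0,0,0],"fingers": 0.2}
    - {"dp": [0,0,-0.86],"turn": [0,0,0],"fingers": 0.2}
    - {"dp": [0,0,-0.86],"turn": [0,0,0],"fingers": 0.2}
    - {"dp": [0.666,0.456,-0.067],"turn": [0,0,0],"fingers": 0.2}
    - {"dp": [0.666,0.456,-0.067],"turn": [0,0,0],"fingers": 0.2}
    - {"dp": [0.666,0.456,-0.067],"turn": [0,0,0],"fingers": 0.2}
    - {"dp": [0.666,0.456,-0.067],"turn": [0,0,0],"fingers": 0.2}
    - {"dp": [0.666,0.456,-0.067],"turn": [0,0,0],"fingers": 0.2}

```text
time: 4.0
eef_pos: [0.59, -0.1177, 0.2192]
ee_rot: [[0.104, 0.995, 0.001], [0.995, -0.104, -0.0], [-0.0, 0.001, -1.0]]
ft_force: [0.4, -1.5, -0.6]
grip_width: 0.0411
```

>>> step_arm:
  commands:
    - {"dp": [0,0,0],"turn": [0,0,0],"fingers": 0.2}
    - {"dp": [0,0,0],"turn": [0,0,0],"fingers": 0.2}
    - {"dp": [0,0,0],"turn": [0,0,0],"fingers": 0.2}

```text
time: 4.38
eef_pos: [0.5884, -0.1201, 0.2184]
ee_rot: [[0.106, 0.994, -0.0], [0.994, -0.106, -0.0], [-0.0, -0.0, -1.0]]
ft_force: [0.2, 0.1, -1.8]
grip_width: 0.0414
```

```bash
python3 snap.py w3
```

```text
4.375 [ 0.5884 -0.1201  0.2184] [[0.1057, 0.9944, -0.0001], [0.9944, -0.1057, -0.0003], [-0.0003, -0.0001, -1.0]] 0.04139998278852131 [ 0.2  0.1 -1.8] 0.22706731521417628
```

View pics/w3.png

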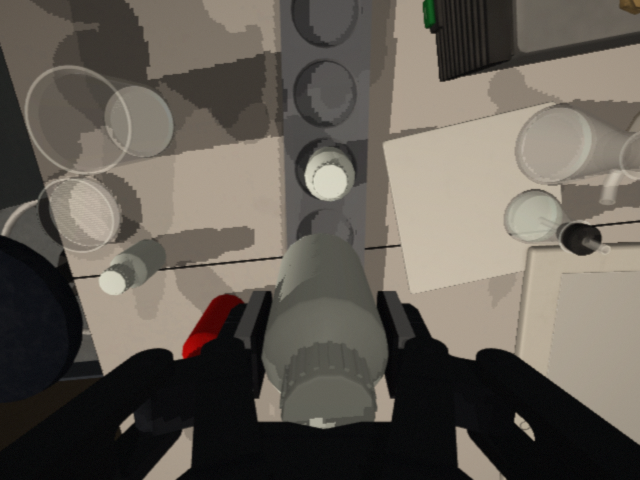

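The held bottle is upright in the jaws. The two free left wells are at about (325,92) and (324,13), b3 cap is at (331,181), b2 cap at (113,279).

```bash
python3 - <<'E'
from cap import *
f=load('w3.npz');im=f['color'][:,:,::-1].copy()
C=np.array([.5921,-.0872]);d=np.array([.1045,.9945])
for k in (1,2):
    c=C+d*.062*k
    P=[proj(f,[*(c+.026*np.array([np.cos(a),np.sin(a)])),.018],f) for a in np.linspace(0,6.28,60)]
    cv2.polylines(im,[np.int32(np.array(P)*16)],True,(0,255,0),1,cv2.LINE_AA,4)
print(onz(f,(331,181.5),.096,f),onz(f,(113.5,279),.072,f))
cv2.imwrite('pics/w3c.png',cv2.resize(im[0:230,230:430],None,fx=2.6,fy=2.6,interpolation=2))
E
```

```text
[ 0.5970895 -0.0865269  0.096    ] [ 0.41600917 -0.14933476  0.072     ]
```

View pics/w3c.png

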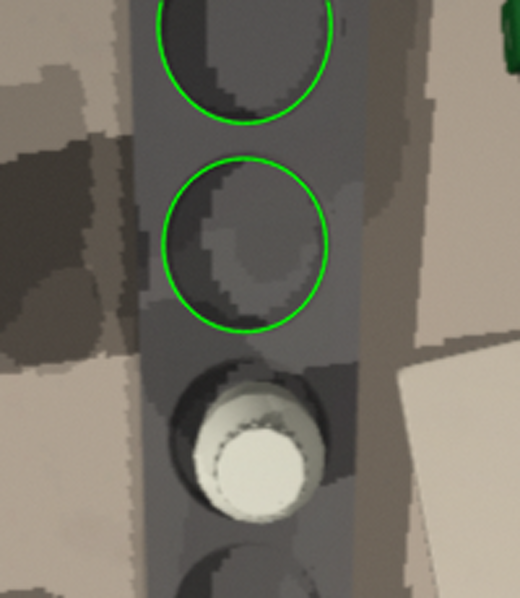

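```bash
python3 - <<'E'
from cap import *
f=load('w3.npz');im=f['color'][:,:,::-1].copy()
w=cv2.resize(im[0:150,260:400],None,fx=4,fy=4,interpolation=2)
w=np.clip((w.astype(float)-20)*2.2,0,255).astype(np.uint8)
cv2.imwrite('pics/w3d.png',w)
for u,v in ((277,0),(282,150),(366.5,150),(372,0)): pass
E
```

```text
(no output)
```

View pics/w3d.png

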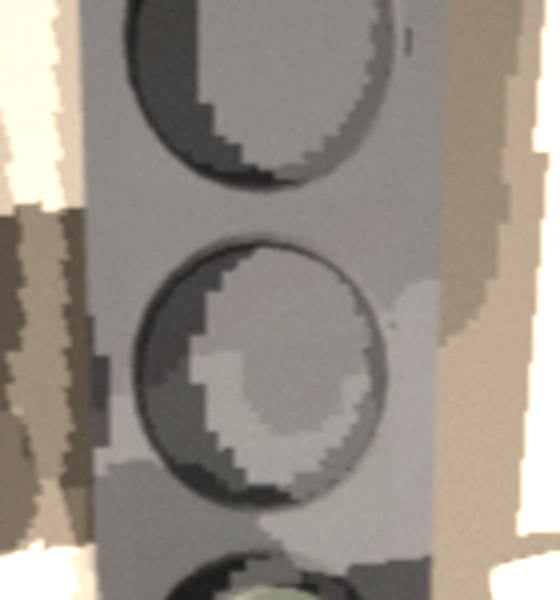

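```bash
python3 - <<'E'
from cap import *
f=load('w3.npz')
def q(u,v): return onz(f,(260+u/4-.4,v/4-.4),.018,f)[:2].round(4)
l,r,t,b=q(134,372),q(387,372),q(260,235),q(260,509)
print(l,r,t,b,(l+r)/2,(t+b)/2,np.linalg.norm(l-r),np.linalg.norm(t-b))
l,r,b=q(126,45),q(394,45),q(262,190); print((l+r)/2,b,np.linalg.norm(l-r),b+.026*np.array([.1045,.9945]))
E
```

```text
[ 0.5735 -0.0213] [ 0.6257 -0.0268] [0.6022 0.0018] [ 0.5966 -0.0512] [ 0.5996  -0.02405] [ 0.5994 -0.0247] 0.05248895121832787 0.05329502791067849
[0.60585 0.03585] [0.6035 0.01  ] 0.05258840176312645 [0.606217 0.035857]
```

```bash
python3 -c "
from plan import *
plan([(.5994,-.0249,.16,84)],.2)"
```

```text
now [ 0.5885 -0.1201  0.2184] yaw 83.92 4.425 0.04145416825195484
[{"dp":[0.533, 0.004, 0.324],"turn":[-0.0, 0.0, -0.0],"fingers":0.2},
{"dp":[0.532, 0.004, 0.325],"turn":[-0.0, 0.0, -0.0],"fingers":0.2},
{"dp":[0.533, 0.005, 0.324],"turn":[-0.0, 0.0, -0.001],"fingers":0.2}]
end [ 0.5994 -0.0249  0.16  ]
```

>>> step_arm:
  commands:
    - {"dp": [0.533,0.004,0.15],"turn": [0,0,0],"fingers": 0.2}
    - {"dp": [0.533,0.004,0.3],"turn": [0,0,0],"fingers": 0.2}
    - {"dp": [0.533,0.004,0.52],"turn": [0,0,0],"fingers": 0.2}
    - {"dp": [0,0,0],"turn": [0,0,0],"fingers": 0.2}
    - {"dp": [0,0,0],"turn": [0,0,0],"fingers": 0.2}

```text
time: 5.05
eef_pos: [0.6, -0.0248, 0.1607]
ee_rot: [[0.105, 0.994, 0.001], [0.994, -0.105, -0.001], [-0.001, 0.001, -1.0]]
ft_force: [0.2, -0.8, -0.7]
grip_width: 0.0412
```

```bash
python3 -c "
from plan import *
plan([(.5994,-.0249,.055,84)],.2)"
```

```text
now [ 0.6    -0.0248  0.1607] yaw 83.97 5.05 0.0412388475847885
[{"dp":[-0.001, -0.006, 0.881],"turn":[0.0, 0.0, -0.0],"fingers":0.2},
{"dp":[-0.0, -0.006, 0.88],"turn":[0.001, 0.0, -0.0],"fingers":0.2}]
end [ 0.5994 -0.0249  0.055 ]
```

>>> step_arm:
  commands:
    - {"dp": [0,-0.005,0.65],"turn": [0,0,0],"fingers": 0.2}
    - {"dp": [0,-0.005,0.6],"turn": [0,0,0],"fingers": 0.2}
    - {"dp": [0,0,0.3],"turn": [0,0,0],"fingers": 0.2}
    - {"dp": [0,0,0.2],"turn": [0,0,0],"fingers": 0.2}
    - {"dp": [0,0,0],"turn": [0,0,0],"fingers": 0.2}
    - {"dp": [0,0,0],"turn": [0,0,0],"fingers": 0.2}

```text
time: 5.8
eef_pos: [0.6, -0.0242, 0.0562]
ee_rot: [[0.105, 0.994, 0.002], [0.994, -0.105, -0.001], [-0.0, 0.002, -1.0]]
ft_force: [-0.0, -0.1, -1.6]
grip_width: 0.0418
```

>>> step_arm:
  commands:
    - {"dp": [0,0,0.035],"turn": [0,0,0],"fingers": 0.2}
    - {"dp": [0,0,0],"turn": [0,0,0],"fingers": 0.2}
    - {"dp": [0,0,0],"turn": [0,0,0],"fingers": 0.8}
    - {"dp": [0,0,0],"turn": [0,0,0],"fingers": 0.9}
    - {"dp": [0,0,0],"turn": [0,0,0],"fingers": 0.9}
    - {"dp": [0,0,0],"turn": [0,0,0],"fingers": 0.9}

```text
time: 6.55
eef_pos: [0.5992, -0.0237, 0.0529]
ee_rot: [[0.104, 0.995, 0.0], [0.995, -0.104, -0.0], [-0.0, 0.0, -1.0]]
ft_force: [-0.7, 0.4, -0.0]
grip_width: 0.0768
```

```bash
python3 -c "
from plan import *
plan([(.6,-.0242,.25,84),(.455,-.40,.25,84)],.9)"
```

```text
now [ 0.5992 -0.0237  0.0529] yaw 84.01 6.55 0.07681154933644338
[{"dp":[-0.002, 0.003, -0.821],"turn":[0.0, 0.0, 0.0],"fingers":0.9},
{"dp":[-0.002, 0.004, -0.821],"turn":[0.0, 0.0, 0.0],"fingers":0.9},
{"dp":[-0.002, 0.003, -0.821],"turn":[0.0, 0.0, 0.0],"fingers":0.9},
{"dp":[-0.001, 0.004, -0.822],"turn":[0.0, 0.0, 0.0],"fingers":0.9},
{"dp":[-0.81, -0.219, 0.0],"turn":[0.0, 0.0, 0.0],"fingers":0.9},
{"dp":[-0.81, -0.219, 0.0],"turn":[0.0, 0.0, 0.0],"fingers":0.9},
{"dp":[-0.81, -0.219, 0.0],"turn":[0.0, 0.0, 0.0],"fingers":0.9},
{"dp":[-0.81, -0.219, 0.0],"turn":[0.0, 0.0, 0.0],"fingers":0.9}]
[{"dp":[-0.81, -0.218, 0.0],"turn":[0.0, 0.0, 0.0],"fingers":0.9},
{"dp":[-0.811, -0.219, 0.0],"turn":[0.0, 0.0, 0.0],"fingers":0.9},
{"dp":[-0.81, -0.218, 0.0],"turn":[0.0, 0.0, 0.0],"fingers":0.9},
{"dp":[-0.811, -0.219, 0.0],"turn":[0.0, 0.0, 0.0],"fingers":0.9}]
end [ 0.455 -0.4    0.25 ]
```

>>> step_arm:
  commands:
    - {"dp": [0,0,-0.82],"turn": [0,0,0],"fingers": 0.9}
    - {"dp": [0,0,-0.82],"turn": [0,0,0],"fingers": 0.9}
    - {"dp": [0,0,-0.82],"turn": [0,0,0],"fingers": 0.9}
    - {"dp": [0,0,-0.82],"turn": [0,0,0],"fingers": 0.9}
    - {"dp": [-0.81,-0.219,0],"turn": [0,0,0],"fingers": 0.9}
    - {"dp": [-0.81,-0.219,0],"turn": [0,0,0],"fingers": 0.9}
    - {"dp": [-0.81,-0.219,0],"turn": [0,0,0],"fingers": 0.9}
    - {"dp": [-0.81,-0.219,0],"turn": [0,0,0],"fingers": 0.9}

```text
time: 7.55
eef_pos: [0.5259, -0.2129, 0.2498]
ee_rot: [[0.104, 0.995, 0.0], [0.995, -0.104, -0.0], [-0.0, 0.0, -1.0]]
ft_force: [-0.2, -0.5, -0.1]
grip_width: 0.0765
```

>>> step_arm:
  commands:
    - {"dp": [-0.81,-0.219,0],"turn": [0,0,0],"fingers": 0.9}
    - {"dp": [-0.81,-0.219,0],"turn": [0,0,0],"fingers": 0.9}
    - {"dp": [-0.81,-0.219,0],"turn": [0,0,0],"fingers": 0.9}
    - {"dp": [-0.811,-0.219,0],"turn": [0,0,0],"fingers": 0.9}
    - {"dp": [0,0,0],"turn": [0,0,0],"fingers": 0.9}
    - {"dp": [0,0,0],"turn": [0,0,0],"fingers": 0.9}
    - {"dp": [0,0,0],"turn": [0,0,0],"fingers": 0.9}

```text
time: 8.43
eef_pos: [0.4547, -0.3983, 0.2499]
ee_rot: [[0.103, 0.995, 0.0], [0.995, -0.103, 0.0], [0.0, 0.0, -1.0]]
ft_force: [-0.1, -0.4, 0.6]
grip_width: 0.0766
```

```bash
python3 snap.py w4; python3 - <<'E'
from cap import *
f=load('w4.npz');im=f['color'][:,:,::-1].copy()
u,v=proj(f,[.455,-.4052,.12],f);print(u,v)
u,v=int(u),int(v)
cv2.imwrite('pics/w4c.png',cv2.resize(im[v-40:v+40,u-50:u+50],None,fx=6,fy=6,interpolation=2))
from rig import env
t=env.grab_frame('top')['color'][150:340,160:420,::-1]; cv2.imwrite('pics/t4.png',cv2.resize(t,None,fx=3,fy=3))
E
python3 -c "
from plan import *
plan([(.455,-.4052,.19,84),(.455,-.4052,.06,84)],1)"
```

```text
8.425 [ 0.4547 -0.3983  0.2499] [[0.1028, 0.9947, 0.0001], [0.9947, -0.1028, 0.0002], [0.0002, 0.0001, -1.0]] 0.07662728648460879 [-0.1 -0.4  0.6] 0.21112627717673318
324.9057248772386 236.379048024894
now [ 0.4547 -0.3984  0.2499] yaw 84.11 8.525 0.07673385838344576
[{"dp":[-0.056, 0.008, 0.5],"turn":[0.0, 0.0, 0.001],"fingers":1},
{"dp":[-0.057, 0.008, 0.499],"turn":[0.0, 0.0, 0.0],"fingers":1},
{"dp":[0.0, -0.0, 0.722],"turn":[0.0, 0.0, 0.0],"fingers":1},
{"dp":[0.0, -0.0, 0.722],"turn":[0.0, 0.0, 0.0],"fingers":1},
{"dp":[0.0, -0.001, 0.723],"turn":[0.0, 0.0, 0.0],"fingers":1}]
end [ 0.455  -0.4052  0.06  ]
```

View pics/w4c.png

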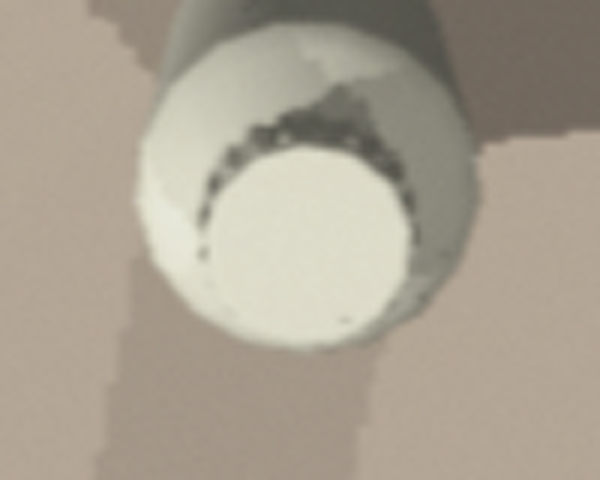

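View pics/t4.png

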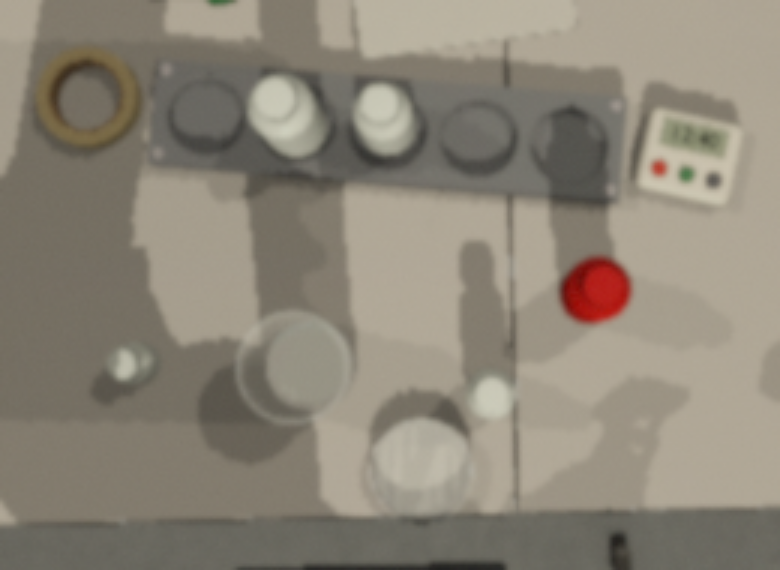

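b4 stands in its well. The b5 cap in the crop lies within 0.5 px of the prediction, so I'm grasping it.

>>> step_arm:
  commands:
    - {"dp": [-0.057,0.008,0.5],"turn": [0,0,0],"fingers": 1}
    - {"dp": [-0.057,0.008,0.5],"turn": [0,0,0],"fingers": 1}
    - {"dp": [0,0,0.72],"turn": [0,0,0],"fingers": 1}
    - {"dp": [0,0,0.72],"turn": [0,0,0],"fingers": 1}
    - {"dp": [0,0,0.7],"turn": [0,0,0],"fingers": 1}
    - {"dp": [0,0,0],"turn": [0,0,0],"fingers": 1}
    - {"dp": [0,0,0],"turn": [0,0,0],"fingers": 0.3}
    - {"dp": [0,0,0],"turn": [0,0,0],"fingers": 0.3}

```text
time: 9.52
eef_pos: [0.4554, -0.4073, 0.0637]
ee_rot: [[0.104, 0.995, 0.003], [0.995, -0.104, -0.003], [-0.003, 0.003, -1.0]]
ft_force: [0.5, -0.2, -0.2]
grip_width: 0.0517
```

>>> step_arm:
  commands:
    - {"dp": [0,0,0],"turn": [0,0,0],"fingers": 0.2}
    - {"dp": [0,0,0],"turn": [0,0,0],"fingers": 0.2}
    - {"dp": [0,0,0],"turn": [0,0,0],"fingers": 0.2}
    - {"dp": [0,0,0],"turn": [0,0,0],"fingers": 0.2}

```text
time: 10.02
eef_pos: [0.4552, -0.4073, 0.0636]
ee_rot: [[0.104, 0.995, 0.003], [0.995, -0.104, -0.003], [-0.003, 0.003, -1.0]]
ft_force: [-0.8, 1.0, 6.4]
grip_width: 0.045
```

```bash
python3 -c "
from plan import *
plan([(.455,-.4052,.23,84),(.60,-.03,.24,84)],.2)"
```

```text
now [ 0.4552 -0.4073  0.0636] yaw 84.01 10.025 0.04496097287408265
[{"dp":[0.007, 0.0, -0.693],"turn":[0.0, 0.0, 0.0],"fingers":0.2},
{"dp":[0.007, 0.001, -0.693],"turn":[0.001, 0.001, 0.0],"fingers":0.2},
{"dp":[0.007, -0.001, -0.693],"turn":[0.0, 0.0, 0.0],"fingers":0.2},
{"dp":[0.008, -0.0, -0.694],"turn":[0.001, 0.001, 0.0],"fingers":0.2},
{"dp":[0.809, 0.219, -0.021],"turn":[-0.0, -0.0, 0.0],"fingers":0.2},
{"dp":[0.809, 0.219, -0.021],"turn":[-0.0, -0.0, 0.0],"fingers":0.2},
{"dp":[0.809, 0.219, -0.02],"turn":[-0.0, -0.0, 0.0],"fingers":0.2},
{"dp":[0.809, 0.219, -0.021],"turn":[-0.0, -0.0, 0.0],"fingers":0.2}]
[{"dp":[0.809, 0.219, -0.02],"turn":[-0.0, -0.0, 0.0],"fingers":0.2},
{"dp":[0.809, 0.218, -0.021],"turn":[-0.0, -0.0, 0.0],"fingers":0.2},
{"dp":[0.809, 0.219, -0.02],"turn":[-0.0, -0.0, 0.0],"fingers":0.2},
{"dp":[0.808, 0.218, -0.021],"turn":[-0.0, -0.0, 0.0],"fingers":0.2}]
end [ 0.6  -0.03  0.24]
```

>>> step_arm:
  commands:
    - {"dp": [0,0,-0.7],"turn": [0,0,0],"fingers": 0.2}
    - {"dp": [0,0,-0.7],"turn": [0,0,0],"fingers": 0.2}
    - {"dp": [0,0,-0.7],"turn": [0,0,0],"fingers": 0.2}
    - {"dp": [0,0,-0.7],"turn": [0,0,0],"fingers": 0.2}
    - {"dp": [0.809,0.219,-0.02],"turn": [0,0,0],"fingers": 0.2}
    - {"dp": [0.809,0.219,-0.02],"turn": [0,0,0],"fingers": 0.2}
    - {"dp": [0.809,0.219,-0.02],"turn": [0,0,0],"fingers": 0.2}
    - {"dp": [0.809,0.219,-0.02],"turn": [0,0,0],"fingers": 0.2}

```text
time: 11.02
eef_pos: [0.5272, -0.2173, 0.235]
ee_rot: [[0.105, 0.995, 0.001], [0.995, -0.105, -0.001], [-0.001, 0.001, -1.0]]
ft_force: [0.4, -0.1, -1.7]
grip_width: 0.0449
```

>>> step_arm:
  commands:
    - {"dp": [0.809,0.219,-0.02],"turn": [0,0,0],"fingers": 0.2}
    - {"dp": [0.809,0.219,-0.02],"turn": [0,0,0],"fingers": 0.2}
    - {"dp": [0.809,0.219,-0.02],"turn": [0,0,0],"fingers": 0.2}
    - {"dp": [0.809,0.219,-0.02],"turn": [0,0,0],"fingers": 0.2}
    - {"dp": [0,0,0],"turn": [0,0,0],"fingers": 0.2}
    - {"dp": [0,0,0],"turn": [0,0,0],"fingers": 0.2}
    - {"dp": [0,0,0],"turn": [0,0,0],"fingers": 0.2}

```text
time: 11.9
eef_pos: [0.599, -0.0324, 0.2391]
ee_rot: [[0.106, 0.994, 0.0], [0.994, -0.106, -0.0], [-0.0, 0.0, -1.0]]
ft_force: [0.1, 0.7, -1.7]
grip_width: 0.0447
```

```bash
python3 snap.py w5; python3 -c "
from plan import *
plan([(.6058,.0341,.21,84)],.2)"
```

```text
11.9 [ 0.599  -0.0324  0.2391] [[0.1058, 0.9944, 0.0001], [0.9944, -0.1058, -0.0004], [-0.0004, 0.0001, -1.0]] 0.0447107033807328 [ 0.1  0.7 -1.7] 0.21032752450711273
now [ 0.5991 -0.0324  0.2391] yaw 83.91 11.95 0.04508229209563533
[{"dp":[0.557, -0.003, 0.242],"turn":[0.0, 0.0, -0.001],"fingers":0.2},
{"dp":[0.557, -0.003, 0.243],"turn":[0.0, 0.0, -0.0],"fingers":0.2}]
end [0.6058 0.0341 0.21  ]
```

View pics/w5.png

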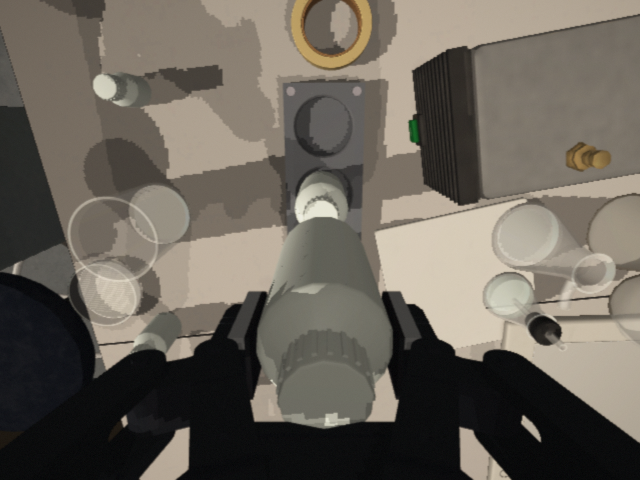

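```bash
python3 - <<'E'
from cap import *
f=load('w5.npz');T=load('top0.npz');im=f['color'][:,:,::-1].copy()
for z in (0,.03,.08): print(z,[onz(f,p,z,f)[:2].round(3) for p in ((413,70),(440,190),(482,203))],[onz(T,p,z)[:2].round(3) for p in ((202,147),(256,143))])
w=cv2.resize(im[70:180,270:380],None,fx=5,fy=5,interpolation=2)
w=np.clip((w.astype(float)-20)*2.2,0,255).astype(np.uint8)
cv2.imwrite('pics/w5c.png',w)
print(onz(f,(105,86),.056,f))
t=T['color'][90:230,170:300,::-1]; cv2.imwrite('pics/t5.png',cv2.resize(t,None,fx=4,fy=4))
E
```

```text
0 [array([0.692, 0.077]), array([ 0.715, -0.036]), array([ 0.756, -0.053])] [array([0.697, 0.095]), array([ 0.703, -0.018])]
0.03 [array([0.686, 0.074]), array([ 0.706, -0.03 ]), array([ 0.744, -0.046])] [array([0.688, 0.087]), array([ 0.694, -0.022])]
0.08 [array([0.675, 0.069]), array([ 0.692, -0.02 ]), array([ 0.725, -0.034])] [array([0.674, 0.074]), array([ 0.68 , -0.029])]
[0.43943814 0.08541797 0.056     ]
```

View pics/w5c.png

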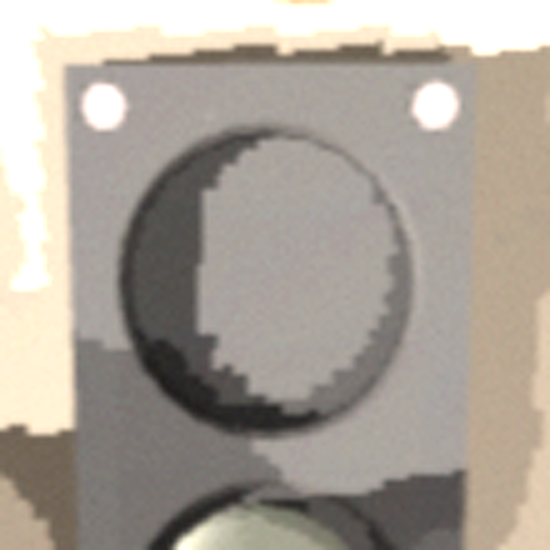

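View pics/t5.png

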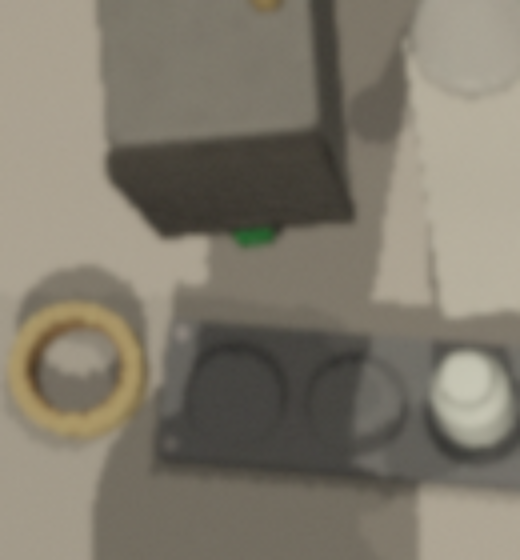

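```bash
python3 - <<'E'
from cap import *
f=load('w5.npz')
def q(u,v): return onz(f,(270+u/5-.4,70+v/5-.4),.018,f)[:2]
l,r,t,b=q(120,281),q(411,281),q(265,126),q(265,436)
print((l+r)/2,(t+b)/2,np.linalg.norm(l-r),np.linalg.norm(t-b))
E
```

```text
[0.60572528 0.03731931] [0.60557122 0.03674673] 0.05236392367586269 0.053613122726053355
```

>>> step_arm:
  commands:
    - {"dp": [0.56,-0.005,0.24],"turn": [0,0,0],"fingers": 0.2}
    - {"dp": [0.56,-0.005,0.24],"turn": [0,0,0],"fingers": 0.2}
    - {"dp": [0,0,0.4],"turn": [0,0,0],"fingers": 0.2}
    - {"dp": [0,0,0.6],"turn": [0,0,0],"fingers": 0.2}
    - {"dp": [0,0,0.4],"turn": [0,0,0],"fingers": 0.2}
    - {"dp": [0,0,0],"turn": [0,0,0],"fingers": 0.2}
    - {"dp": [0,0,0],"turn": [0,0,0],"fingers": 0.2}

```text
time: 12.82
eef_pos: [0.6065, 0.0351, 0.1273]
ee_rot: [[0.105, 0.994, 0.002], [0.994, -0.105, -0.0], [-0.0, 0.002, -1.0]]
ft_force: [0.2, -0.4, -0.4]
grip_width: 0.045
```

>>> step_arm:
  commands:
    - {"dp": [-0.01,-0.016,0.4],"turn": [0,0,0],"fingers": 0.2}
    - {"dp": [0,0,0.25],"turn": [0,0,0],"fingers": 0.2}
    - {"dp": [0,0,0],"turn": [0,0,0],"fingers": 0.2}
    - {"dp": [0,0,0],"turn": [0,0,0],"fingers": 0.2}

```text
time: 13.32
eef_pos: [0.6055, 0.0352, 0.088]
ee_rot: [[0.104, 0.995, 0.002], [0.995, -0.104, -0.0], [-0.0, 0.002, -1.0]]
ft_force: [-0.9, 0.3, 0.5]
grip_width: 0.0448
```

>>> step_arm:
  commands:
    - {"dp": [-0.01,0,0.12],"turn": [0,0,0],"fingers": 0.2}
    - {"dp": [0,0,0.1],"turn": [0,0,0],"fingers": 0.2}
    - {"dp": [0,0,0.02],"turn": [0,0,0],"fingers": 0.2}
    - {"dp": [0,0,0],"turn": [0,0,0],"fingers": 0.2}

```text
time: 13.82
eef_pos: [0.6047, 0.0347, 0.0726]
ee_rot: [[0.104, 0.995, -0.0], [0.995, -0.104, -0.0], [-0.0, -0.0, -1.0]]
ft_force: [-0.1, 0.4, -1.0]
grip_width: 0.045
```

>>> step_arm:
  commands:
    - {"dp": [0,0,0],"turn": [0,0,0],"fingers": 0.8}
    - {"dp": [0,0,0],"turn": [0,0,0],"fingers": 0.95}
    - {"dp": [0,0,0],"turn": [0,0,0],"fingers": 0.95}
    - {"dp": [0,0,0],"turn": [0,0,0],"fingers": 0.95}
    - {"dp": [0,0,-0.5],"turn": [0,0,0],"fingers": 0.95}
    - {"dp": [0,0,-0.8],"turn": [0,0,0],"fingers": 0.95}
    - {"dp": [0,0,-0.8],"turn": [0,0,0],"fingers": 0.95}
    - {"dp": [0,0,-0.5],"turn": [0,0,0],"fingers": 0.95}

```text
time: 14.82
eef_pos: [0.6053, 0.0347, 0.2316]
ee_rot: [[0.104, 0.995, 0.003], [0.995, -0.104, -0.0], [0.0, 0.003, -1.0]]
ft_force: [0.4, -0.0, -0.4]
grip_width: 0.0805
```

```bash
python3 -c "
from rig import env
import cv2
t=env.grab_frame('scene')['color'][:,:,::-1]; cv2.imwrite('pics/s6.png',cv2.resize(t[140:360,150:440],None,fx=2.6,fy=2.6))
from plan import *
plan([(.439,.084,.20,84)],.8)"
```

```text
now [0.6066 0.0346 0.2353] yaw 84.02 14.875 0.0810454192400551
[{"dp":[0.132, -0.717, 0.14],"turn":[0.002, -0.0, 0.0],"fingers":0.8},
{"dp":[0.132, -0.717, 0.143],"turn":[0.001, -0.0, 0.0],"fingers":0.8},
{"dp":[0.132, -0.717, 0.144],"turn":[0.002, -0.0, 0.0],"fingers":0.8},
{"dp":[0.132, -0.717, 0.146],"turn":[0.001, -0.0, 0.0],"fingers":0.8}]
end [0.439 0.084 0.2  ]
```

View pics/s6.png

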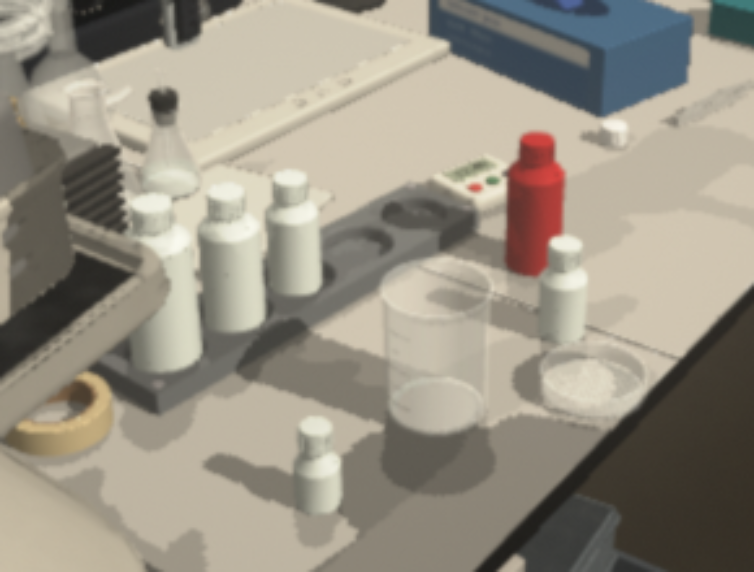

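>>> step_arm:
  commands:
    - {"dp": [0.132,-0.717,0.14],"turn": [0,0,0],"fingers": 0.8}
    - {"dp": [0.132,-0.717,0.14],"turn": [0,0,0],"fingers": 0.8}
    - {"dp": [0.132,-0.717,0.14],"turn": [0,0,0],"fingers": 0.8}
    - {"dp": [0.135,-0.717,0.14],"turn": [0,0,0],"fingers": 0.8}
    - {"dp": [0,0,0.5],"turn": [0,0,0],"fingers": 0.8}
    - {"dp": [0,0,0.5],"turn": [0,0,0],"fingers": 0.8}
    - {"dp": [0,0,0],"turn": [0,0,0],"fingers": 0.8}
    - {"dp": [0,0,0],"turn": [0,0,0],"fingers": 0.8}

```text
time: 15.88
eef_pos: [0.4375, 0.0843, 0.1359]
ee_rot: [[0.104, 0.995, 0.001], [0.995, -0.104, -0.0], [0.0, 0.001, -1.0]]
ft_force: [0.6, 0.2, 0.6]
grip_width: 0.0686
```

```bash
python3 snap.py w7; python3 -c "
from plan import *
plan([(.439,.0845,.06,84),(.439,.0845,.011,84)],.8)
from h import *
f=load('w7.npz');print(proj(f,[.439,.0845,.056],f))"
```

```text
15.875 [0.4375 0.0843 0.1359] [[0.1045, 0.9945, 0.001], [0.9945, -0.1045, -0.0001], [0.0001, 0.001, -1.0]] 0.06860429081521131 [0.6 0.2 0.6] 0.5964870908522569
now [0.4377 0.0843 0.1361] yaw 84.01 15.925 0.06838291877971232
[{"dp":[0.003, 0.009, 0.634],"turn":[0.001, -0.0, 0.0],"fingers":0.8},
{"dp":[0.003, 0.01, 0.635],"turn":[0.0, -0.0, 0.0],"fingers":0.8},
{"dp":[-0.0, -0.0, 0.816],"turn":[0.0, -0.0, 0.0],"fingers":0.8}]
end [0.439  0.0845 0.011 ]
[325.80688558 248.01734395]
```

View pics/w7.png

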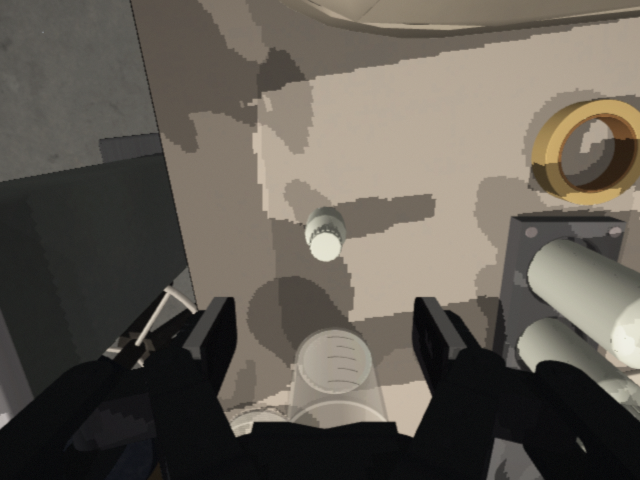

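b1 cap is at (325,247), within 1 px of the prediction. Descending.

>>> step_arm:
  commands:
    - {"dp": [0.003,0.01,0.7],"turn": [0,0,0],"fingers": 0.8}
    - {"dp": [0.003,0.01,0.7],"turn": [0,0,0],"fingers": 0.8}
    - {"dp": [0,0,0.4],"turn": [0,0,0],"fingers": 0.8}
    - {"dp": [0,0,0.25],"turn": [0,0,0],"fingers": 0.8}
    - {"dp": [0,0,0],"turn": [0,0,0],"fingers": 0.8}
    - {"dp": [0,0,0],"turn": [0,0,0],"fingers": 0.8}

```text
time: 16.68
eef_pos: [0.4391, 0.0845, 0.0131]
ee_rot: [[0.104, 0.995, 0.002], [0.995, -0.104, -0.0], [0.0, 0.002, -1.0]]
ft_force: [-0.1, 0.2, 0.8]
grip_width: 0.0681
```

>>> step_arm:
  commands:
    - {"dp": [0,0,0],"turn": [0,0,0],"fingers": 0.2}
    - {"dp": [0,0,0],"turn": [0,0,0],"fingers": 0.1}
    - {"dp": [0,0,0],"turn": [0,0,0],"fingers": 0.1}
    - {"dp": [0,0,0],"turn": [0,0,0],"fingers": 0.1}
    - {"dp": [0,0,0],"turn": [0,0,0],"fingers": 0.1}
    - {"dp": [0,0,0],"turn": [0,0,0],"fingers": 0.1}

```text
time: 17.42
eef_pos: [0.4385, 0.0845, 0.0128]
ee_rot: [[0.104, 0.995, 0.001], [0.995, -0.104, -0.0], [0.0, 0.001, -1.0]]
ft_force: [-1.9, -1.3, 5.9]
grip_width: 0.0267
```

```bash
python3 -c "
from plan import *
plan([(.439,.0845,.19,84),(.57,-.205,.19,84)],.1)"
```

```text
now [0.4385 0.0845 0.0128] yaw 84.02 17.425 0.026705952769824855
[{"dp":[0.0, 0.003, -0.738],"turn":[0.0, -0.0, 0.0],"fingers":0.1},
{"dp":[0.0, 0.003, -0.739],"turn":[0.0, -0.0, 0.0],"fingers":0.1},
{"dp":[0.0, 0.003, -0.738],"turn":[0.0, -0.0, 0.0],"fingers":0.1},
{"dp":[0.0, 0.003, -0.739],"turn":[0.001, -0.0, 0.0],"fingers":0.1},
{"dp":[-0.762, 0.446, -0.0],"turn":[-0.0, -0.0, 0.0],"fingers":0.1},
{"dp":[-0.762, 0.446, -0.0],"turn":[-0.0, -0.0, 0.0],"fingers":0.1},
{"dp":[-0.762, 0.445, -0.0],"turn":[-0.0, -0.0, 0.0],"fingers":0.1},
{"dp":[-0.762, 0.446, -0.0],"turn":[-0.0, -0.0, 0.0],"fingers":0.1}]
[{"dp":[-0.762, 0.445, -0.001],"turn":[-0.0, -0.0, 0.0],"fingers":0.1},
{"dp":[-0.761, 0.446, -0.0],"turn":[-0.0, -0.0, 0.0],"fingers":0.1}]
end [ 0.57  -0.205  0.19 ]
```

>>> step_arm:
  commands:
    - {"dp": [0,0,-0.74],"turn": [0,0,0],"fingers": 0.1}
    - {"dp": [0,0,-0.74],"turn": [0,0,0],"fingers": 0.1}
    - {"dp": [0,0,-0.74],"turn": [0,0,0],"fingers": 0.1}
    - {"dp": [0,0,-0.74],"turn": [0,0,0],"fingers": 0.1}
    - {"dp": [-0.762,0.446,0],"turn": [0,0,0],"fingers": 0.1}
    - {"dp": [-0.762,0.446,0],"turn": [0,0,0],"fingers": 0.1}
    - {"dp": [-0.762,0.446,0],"turn": [0,0,0],"fingers": 0.1}
    - {"dp": [-0.762,0.446,0],"turn": [0,0,0],"fingers": 0.1}

```text
time: 18.42
eef_pos: [0.5259, -0.11, 0.1899]
ee_rot: [[0.104, 0.995, 0.0], [0.995, -0.104, 0.0], [0.0, 0.0, -1.0]]
ft_force: [-0.1, -0.2, -0.8]
grip_width: 0.0266
```

>>> step_arm:
  commands:
    - {"dp": [-0.762,0.446,0],"turn": [0,0,0],"fingers": 0.1}
    - {"dp": [-0.762,0.446,0],"turn": [0,0,0],"fingers": 0.1}
    - {"dp": [-0.07,0.17,0],"turn": [0,0,0],"fingers": 0.1}
    - {"dp": [0,0,0.5],"turn": [0,0,0],"fingers": 0.1}
    - {"dp": [0,0,0.5],"turn": [0,0,0],"fingers": 0.1}
    - {"dp": [0,0,0],"turn": [0,0,0],"fingers": 0.1}
    - {"dp": [0,0,0],"turn": [0,0,0],"fingers": 0.1}

```text
time: 19.3
eef_pos: [0.5795, -0.21, 0.131]
ee_rot: [[0.104, 0.995, 0.001], [0.995, -0.104, -0.001], [-0.001, 0.001, -1.0]]
ft_force: [-1.1, 0.8, -0.1]
grip_width: 0.0267
```

```bash
python3 snap.py w8;python3 -c "
from plan import *
plan([(.5797,-.2098,.022,84)],.1)"
```

```text
19.3 [ 0.5795 -0.21    0.131 ] [[0.1038, 0.9946, 0.0014], [0.9946, -0.1038, -0.0007], [-0.0005, 0.0014, -1.0]] 0.026663622268628052 [-1.1  0.8 -0.1] 0.7151163397984353
now [ 0.5797 -0.2102  0.1314] yaw 84.04 19.35 0.026812399862382697
[{"dp":[0.004, -0.003, 0.912],"turn":[0.001, 0.0, 0.0],"fingers":0.1},
{"dp":[0.004, -0.001, 0.911],"turn":[0.001, 0.001, 0.0],"fingers":0.1}]
end [ 0.5797 -0.2098  0.022 ]
```

View pics/w8.png

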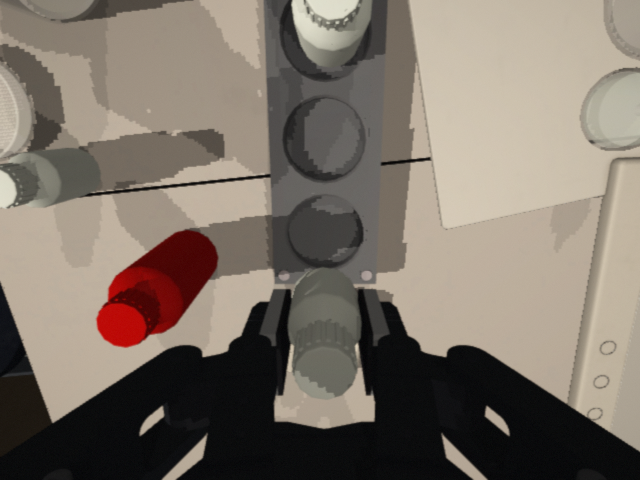

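```bash
python3 - <<'E'
from cap import *
f=load('w8.npz')
print(onz(f,(325.3,231),.018,f),onz(f,(325,138),.018,f))
E
```

```text
[ 0.5810393  -0.20835898  0.018     ] [ 0.58717405 -0.14708876  0.018     ]
```

>>> step_arm:
  commands:
    - {"dp": [0.013,0.005,0.7],"turn": [0,0,0],"fingers": 0.1}
    - {"dp": [0,0,0.6],"turn": [0,0,0],"fingers": 0.1}
    - {"dp": [0,0,0.3],"turn": [0,0,0],"fingers": 0.1}
    - {"dp": [0,0,0.2],"turn": [0,0,0],"fingers": 0.1}
    - {"dp": [0,0,0],"turn": [0,0,0],"fingers": 0.1}
    - {"dp": [0,0,0],"turn": [0,0,0],"fingers": 0.1}

```text
time: 20.1
eef_pos: [0.58, -0.2099, 0.0229]
ee_rot: [[0.104, 0.995, 0.002], [0.995, -0.104, -0.001], [-0.001, 0.002, -1.0]]
ft_force: [0.3, 0.0, -0.9]
grip_width: 0.0262
```

Bottom is about 2 mm above the well floor. I'll lower 1 mm and release.

>>> step_arm:
  commands:
    - {"dp": [0,0,0.02],"turn": [0,0,0],"fingers": 0.1}
    - {"dp": [0,0,0],"turn": [0,0,0],"fingers": 0.5}
    - {"dp": [0,0,0],"turn": [0,0,0],"fingers": 0.7}
    - {"dp": [0,0,0],"turn": [0,0,0],"fingers": 0.7}
    - {"dp": [0,0,-0.4],"turn": [0,0,0],"fingers": 0.7}
    - {"dp": [0,0,-0.8],"turn": [0,0,0],"fingers": 0.7}
    - {"dp": [0,0,-0.8],"turn": [0,0,0],"fingers": 0.7}
    - {"dp": [0,0,-0.5],"turn": [0,0,0],"fingers": 0.7}

```text
time: 21.1
eef_pos: [0.5799, -0.2098, 0.1733]
ee_rot: [[0.104, 0.995, 0.003], [0.995, -0.104, -0.002], [-0.001, 0.003, -1.0]]
ft_force: [1.0, 0.2, 0.1]
grip_width: 0.0597
```

```bash
python3 -c "
from plan import *
plan([(.414,-.151,.16,114)],.65)
from rig import env
import cv2
t=env.grab_frame('scene')['color'][:,:,::-1]; cv2.imwrite('pics/s9.png',cv2.resize(t[140:360,150:440],None,fx=2.6,fy=2.6))
"
```

```text
now [ 0.5799 -0.2098  0.1733] yaw 84.01 21.1 0.0597385026953973
[{"dp":[0.172, -0.713, 0.053],"turn":[0.0, 0.0, -0.087],"fingers":0.65},
{"dp":[0.263, -0.685, 0.053],"turn":[0.001, 0.0, -0.087],"fingers":0.65},
{"dp":[0.35, -0.645, 0.054],"turn":[0.0, 0.001, -0.087],"fingers":0.65},
{"dp":[0.431, -0.594, 0.055],"turn":[0.001, 0.0, -0.088],"fingers":0.65}]
end [ 0.414 -0.151  0.16 ]
```

View pics/s9.png

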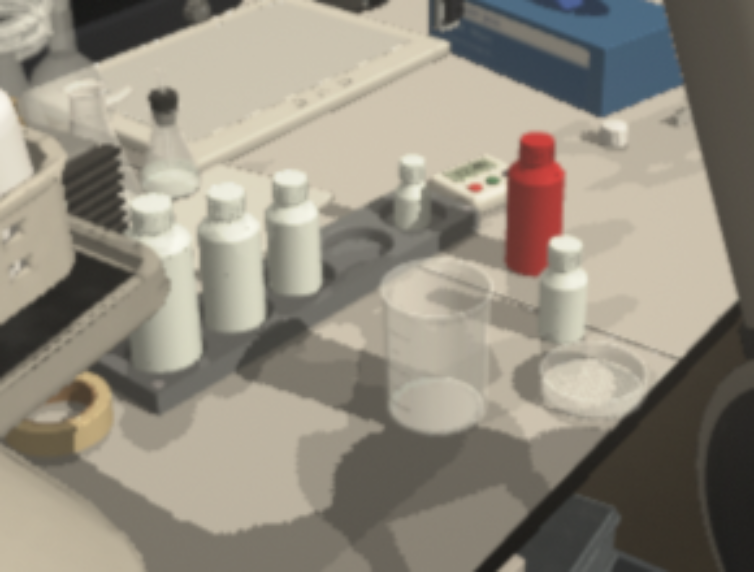

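>>> step_arm:
  commands:
    - {"dp": [0.172,-0.713,0.053],"turn": [0,0,-0.087],"fingers": 0.65}
    - {"dp": [0.263,-0.685,0.053],"turn": [0,0,-0.087],"fingers": 0.65}
    - {"dp": [0.35,-0.645,0.054],"turn": [0,0,-0.087],"fingers": 0.65}
    - {"dp": [0.431,-0.594,0.055],"turn": [0,0,-0.087],"fingers": 0.65}
    - {"dp": [0,0,0],"turn": [0,0,0],"fingers": 0.65}
    - {"dp": [0,0,0],"turn": [0,0,0],"fingers": 0.65}
    - {"dp": [0,0,0],"turn": [0,0,0],"fingers": 0.65}

```text
time: 22.02
eef_pos: [0.4144, -0.1512, 0.1578]
ee_rot: [[-0.405, 0.914, 0.001], [0.914, 0.405, -0.001], [-0.001, 0.001, -1.0]]
ft_force: [-0.7, -0.4, 1.2]
grip_width: 0.0555
```

```bash
python3 snap.py w10; python3 -c "
from h import *
f=load('w10.npz');print(proj(f,[.414,-.151,.072],f))"
```

```text
22.025 [ 0.4144 -0.1512  0.1578] [[-0.405, 0.9143, 0.001], [0.9143, 0.405, -0.0006], [-0.001, 0.0007, -1.0]] 0.055468661541551556 [-0.7 -0.4  1.2] 0.34153799997356216
[322.79832281 244.63196455]
```

View pics/w10.png

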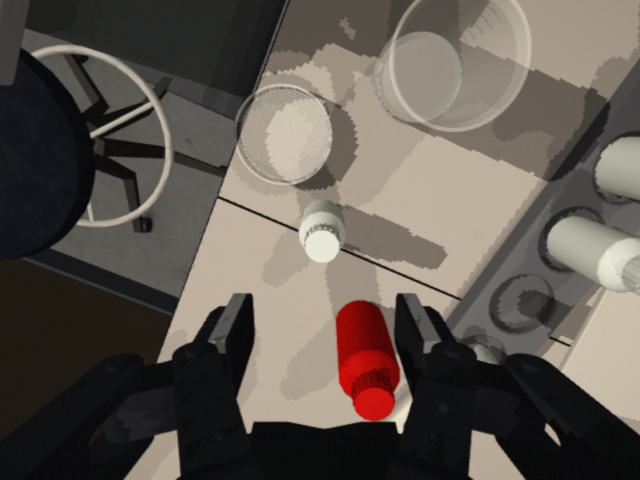

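b2 cap is at (322,246), as predicted. Dish and red bottle are clear of the fingers.

>>> step_arm:
  commands:
    - {"dp": [0,-0.01,0.7],"turn": [0,0,0],"fingers": 0.65}
    - {"dp": [0,0,0.7],"turn": [0,0,0],"fingers": 0.65}
    - {"dp": [0,0,0.6],"turn": [0,0,0],"fingers": 0.65}
    - {"dp": [0,0,0.32],"turn": [0,0,0],"fingers": 0.65}
    - {"dp": [0,0,0],"turn": [0,0,0],"fingers": 0.65}
    - {"dp": [0,0,0],"turn": [0,0,0],"fingers": 0.2}
    - {"dp": [0,0,0],"turn": [0,0,0],"fingers": 0.15}
    - {"dp": [0,0,0],"turn": [0,0,0],"fingers": 0.15}

```text
time: 23.08
eef_pos: [0.4135, -0.1513, 0.0193]
ee_rot: [[-0.405, 0.914, 0.002], [0.914, 0.405, -0.001], [-0.002, 0.001, -1.0]]
ft_force: [0.1, -0.5, 4.0]
grip_width: 0.0319
```

>>> step_arm:
  commands:
    - {"dp": [0,0,0],"turn": [0,0,0],"fingers": 0.15}
    - {"dp": [0,0,0],"turn": [0,0,0],"fingers": 0.15}
    - {"dp": [0,0,0],"turn": [0,0,0],"fingers": 0.15}

```text
time: 23.45
eef_pos: [0.4135, -0.1513, 0.0193]
ee_rot: [[-0.405, 0.914, 0.002], [0.914, 0.405, -0.001], [-0.002, 0.001, -1.0]]
ft_force: [-1.1, 0.2, 7.3]
grip_width: 0.0319
```

```bash
python3 -c "
from plan import *
plan([(.414,-.151,.2,114),(.5866,-.1479,.2,84)],.15)"
```

```text
now [ 0.4135 -0.1513  0.0193] yaw 113.92 23.45 0.03192699364239904
[{"dp":[-0.001, 0.003, -0.753],"turn":[0.0, 0.0, -0.0],"fingers":0.15},
{"dp":[-0.001, 0.003, -0.753],"turn":[0.0, 0.0, -0.0],"fingers":0.15},
{"dp":[-0.001, 0.004, -0.753],"turn":[0.0, 0.001, -0.0],"fingers":0.15},
{"dp":[-0.0, 0.003, -0.753],"turn":[0.001, 0.0, -0.001],"fingers":0.15},
{"dp":[-0.281, 0.662, -0.0],"turn":[-0.0, 0.0, 0.087],"fingers":0.15},
{"dp":[-0.192, 0.693, -0.0],"turn":[-0.0, 0.0, 0.087],"fingers":0.15},
{"dp":[-0.101, 0.713, -0.0],"turn":[0.0, 0.0, 0.088],"fingers":0.15},
{"dp":[-0.005, 0.719, -0.0],"turn":[0.0, 0.0, 0.087],"fingers":0.15}]
end [ 0.5866 -0.1479  0.2   ]
```

>>> step_arm:
  commands:
    - {"dp": [0,0,-0.75],"turn": [0,0,0],"fingers": 0.15}
    - {"dp": [0,0,-0.75],"turn": [0,0,0],"fingers": 0.15}
    - {"dp": [0,0,-0.75],"turn": [0,0,0],"fingers": 0.15}
    - {"dp": [0,0.003,-0.75],"turn": [0,0,0],"fingers": 0.15}
    - {"dp": [-0.281,0.662,0],"turn": [0,0,0.087],"fingers": 0.15}
    - {"dp": [-0.192,0.693,0],"turn": [0,0,0.087],"fingers": 0.15}
    - {"dp": [-0.101,0.713,0],"turn": [0,0,0.087],"fingers": 0.15}
    - {"dp": [-0.005,0.719,0],"turn": [0,0,0.087],"fingers": 0.15}

```text
time: 24.45
eef_pos: [0.5866, -0.1477, 0.1983]
ee_rot: [[0.109, 0.994, -0.0], [0.994, -0.109, -0.0], [-0.0, -0.0, -1.0]]
ft_force: [0.2, 0.4, -0.3]
grip_width: 0.0321
```

>>> step_arm:
  commands:
    - {"dp": [0,0,0.4],"turn": [0,0,0],"fingers": 0.15}
    - {"dp": [0,0,0.6],"turn": [0,0,0],"fingers": 0.15}
    - {"dp": [0,0,0],"turn": [0,0,0],"fingers": 0.15}
    - {"dp": [0,0,0],"turn": [0,0,0],"fingers": 0.15}
    - {"dp": [0,0,0],"turn": [0,0,0],"fingers": 0.15}

```text
time: 25.08
eef_pos: [0.5864, -0.1483, 0.1403]
ee_rot: [[0.104, 0.995, 0.003], [0.995, -0.104, -0.001], [-0.001, 0.003, -1.0]]
ft_force: [0.8, -0.4, -0.6]
grip_width: 0.0318
```

```bash
python3 snap.py w11;python3 -c "
from plan import *
plan([(.5866,-.1479,.0288,84)],.15)"
```

```text
25.075 [ 0.5864 -0.1483  0.1403] [[0.1044, 0.9945, 0.0029], [0.9945, -0.1044, -0.0012], [-0.0009, 0.003, -1.0]] 0.03182956569828895 [ 0.8 -0.4 -0.6] 0.4069214758940179
now [ 0.5862 -0.1483  0.1401] yaw 84.01 25.125 0.03205054266073849
[{"dp":[0.003, 0.0, 0.618],"turn":[0.001, 0.0, 0.0],"fingers":0.15},
{"dp":[0.003, 0.001, 0.618],"turn":[0.0, 0.0, 0.0],"fingers":0.15},
{"dp":[0.002, 0.001, 0.619],"turn":[0.001, 0.001, 0.0],"fingers":0.15}]
end [ 0.5866 -0.1479  0.0288]
```

View pics/w11.png

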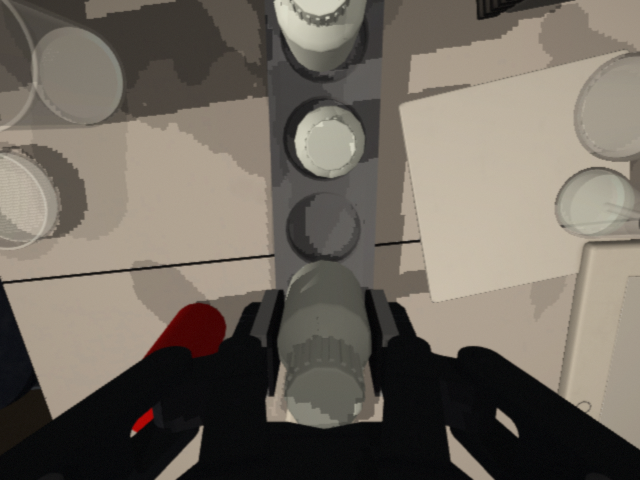

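>>> step_arm:
  commands:
    - {"dp": [0.008,0.005,0.7],"turn": [0,0,0],"fingers": 0.15}
    - {"dp": [0,0,0.6],"turn": [0,0,0],"fingers": 0.15}
    - {"dp": [0,0,0.35],"turn": [0,0,0],"fingers": 0.15}
    - {"dp": [0,0,0.22],"turn": [0,0,0],"fingers": 0.15}
    - {"dp": [0,0,0],"turn": [0,0,0],"fingers": 0.15}
    - {"dp": [0,0,0],"turn": [0,0,0],"fingers": 0.15}

```text
time: 25.88
eef_pos: [0.5865, -0.1478, 0.0271]
ee_rot: [[0.104, 0.995, 0.002], [0.995, -0.104, -0.001], [-0.001, 0.002, -1.0]]
ft_force: [-1.1, 0.3, -0.8]
grip_width: 0.0321
```

>>> step_arm:
  commands:
    - {"dp": [0,0,0],"turn": [0,0,0],"fingers": 0.5}
    - {"dp": [0,0,0],"turn": [0,0,0],"fingers": 0.75}
    - {"dp": [0,0,0],"turn": [0,0,0],"fingers": 0.75}
    - {"dp": [0,0,0],"turn": [0,0,0],"fingers": 0.75}
    - {"dp": [0,0,-0.4],"turn": [0,0,0],"fingers": 0.75}
    - {"dp": [0,0,-0.8],"turn": [0,0,0],"fingers": 0.75}
    - {"dp": [0,0,-0.8],"turn": [0,0,0],"fingers": 0.75}
    - {"dp": [0,0,-0.8],"turn": [0,0,0],"fingers": 0.75}

```text
time: 26.88
eef_pos: [0.5857, -0.1474, 0.1958]
ee_rot: [[0.104, 0.995, 0.0], [0.995, -0.104, -0.0], [-0.0, 0.0, -1.0]]
ft_force: [0.4, -0.6, -0.2]
grip_width: 0.0643
```

>>> step_arm:
  commands:
    - {"dp": [-0.8,-0.2,0],"turn": [0,0,0],"fingers": 0.75}
    - {"dp": [-0.8,-0.2,0],"turn": [0,0,0],"fingers": 0.75}
    - {"dp": [-0.8,-0.2,0],"turn": [0,0,0],"fingers": 0.75}
    - {"dp": [-0.8,-0.2,0],"turn": [0,0,0],"fingers": 0.75}
    - {"dp": [0,0,0],"turn": [0,0,0],"fingers": 0.75}
    - {"dp": [0,0,0],"turn": [0,0,0],"fingers": 0.75}

```text
time: 27.62
eef_pos: [0.5181, -0.333, 0.1941]
ee_rot: [[0.105, 0.994, -0.0], [0.994, -0.105, 0.001], [0.001, -0.0, -1.0]]
ft_force: [0.5, 0.5, -0.4]
grip_width: 0.0639
```

```bash
python3 snap.py w12; python3 - <<'E'
from rig import env
import cv2,numpy as np
f=env.grab_frame('top'); np.savez('top9.npz',**f)
a=cv2.resize(f['color'][150:340,160:420,::-1],None,fx=2.9,fy=2.9)[:,:]
t=env.grab_frame('scene')['color'][:,:,::-1]
cv2.imwrite('pics/fin_t.png',a); cv2.imwrite('pics/fin_s.png',cv2.resize(t[140:360,150:440],None,fx=2.6,fy=2.6))
E
```

```text
27.625 [ 0.5181 -0.333   0.1941] [[0.1048, 0.9945, -0.0002], [0.9945, -0.1048, 0.0006], [0.0006, -0.0002, -1.0]] 0.06391780685761723 [ 0.5  0.5 -0.4] 1.6152488085687837
```

View pics/fin_t.png

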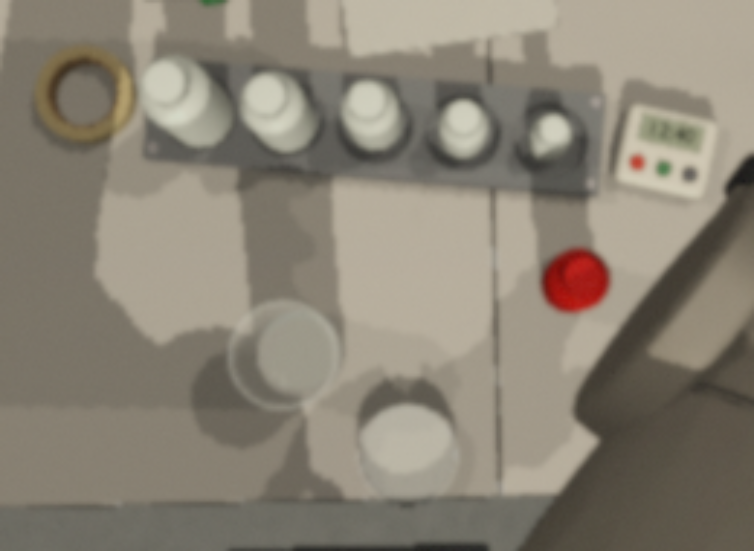

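View pics/fin_s.png

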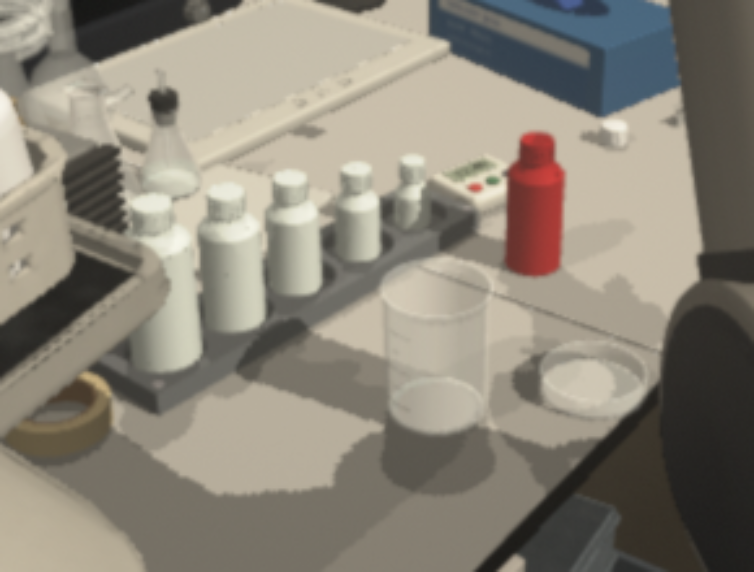

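View pics/w12.png

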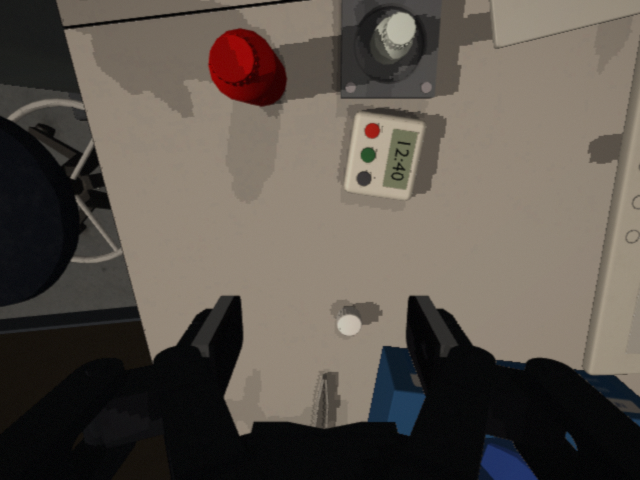

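All five stand upright in descending height away from the timer, and nothing else has moved. Handing in.

```bash
python3 -c "
from rig import env
print(env.close_job()); print(env.get_obs()['time'])"
```

```text
the job is handed in; nothing more can be done
None
the job is handed in; nothing more can be done
```

All five bottles stand in the rack in order of height. bottle_1 (shortest) is in the well beside the timer, followed by bottle_2, bottle_3, bottle_4, and bottle_5 at the far end. I left bottle_3 in its place and handed the job in at about 28 s of the 96 s allowed.

- **Final pictures:** the top and overhead scene views showed one upright bottle in each well. The timer, beaker, red bottle and loose cap looked unmoved by eye; I did not measure them again.
- **Forces:** every wrist reading was under 8 N, and the highest came while gripping.
- **Position checks:** bottle and well positions from different cameras agreed to 1–3 mm, within the well clearances. The one offset grasp, bottle_5 at 2 mm, I corrected when placing it.
- **Failed checks:** none.

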